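Rack a build plate in the free drain bay and bolt it in

TASK

The big metal build plate lying on the bench has to go into the one drain-rack bay that is still empty: lay it flat on the sloping bed, right down against the bottom ledge, gripping block outward. Then lock that bay by sliding its bolt fully across over the plate and turning the bolt's handle all the way down into the notch. Leave the two plates already in the rack, the other two bolts and everything else on the bench as they are.

Things in the scene. Friction and masses are not known exactly. Their poses are not given: they have to be found in the camera images.
- plate_mid (a point): The loose build plate: aluminium slab 84 x 68 x 8 mm, slab down on the bench, with a 30 x 30 mm block, 36 mm tall, amid its upper side (44 mm tall in all, 0.24 kg). Point: its centre, 22 mm above the underside; x along the 84 mm side, y along the 68 mm side, z up out of the block. The same after half a turn. (Not the smaller plate, 52 x 46 mm.)
- rack: Steel drain rack with three bays. Its bed slopes 0.55 rad (31.5 degrees), rising away from the robot; the bed's lowest edge is 45 mm above the bench, with a bottom ledge 10 mm high and 8 mm thick. Bays are 78 mm wide, 132 mm apart, between dividers 10 mm high. Origin: on the bench under the bed's lowest edge, mid-width; x horizontal, away from the robot; y left.
- racked_a_mid (a point): One of two identical build plates that already lie in the rack, each in one of the bays; same shape, point and axes as the loose one (x up the slope). Loose; to be left alone.
- racked_b_mid (a point): The other build plate already in the rack.
- bay1 (a point): Bay 1 (rightmost seen from the robot): where a fully seated plate's centre is, 22 mm off the bed's surface and 42 mm up the slope from the ledge. x up the slope, y across to the left, z square out of the bed. Free y from -39 to 39 mm; the plate's 84 mm side lies up the slope.
- bay2 (a point): Bay 2 (middle seen from the robot): where a fully seated plate's centre is, 22 mm off the bed's surface and 42 mm up the slope from the ledge. x up the slope, y across to the left, z square out of the bed. Free y from -39 to 39 mm; the plate's 84 mm side lies up the slope.
- bay3 (a point): Bay 3 (leftmost seen from the robot): where a fully seated plate's centre is, 22 mm off the bed's surface and 42 mm up the slope from the ledge. x up the slope, y across to the left, z square out of the bed. Free y from -39 to 39 mm; the plate's 84 mm side lies up the slope.
- bolt1 (a joint): Slide in m of the barrel bolt on the divider right of bay 1: 0 drawn back, 0.032 fully across; moves along +y of the bay, 1.5 N of drag. At 0 its handle is at y = -82 mm in the frame of the bay. Its 10 mm rod runs along y, axis 20 mm off the bed and 8 mm up the slope from the ledge; across, it lies 16 mm over the lower right edge of the plate, 7 mm above the slab.
- handle1 (a joint): Turn in rad of bolt 1's handle about the rod: 0 stands square out of the bed, grows as it turns down the slope towards the robot, 1.4 fully down. Stays where left (0.03 N m friction). A lug, 28 mm high off the bed, blocks it beyond 0.5 rad until the slide is past about 0.027; there it goes down into the notch between two lugs.
- handle1_grip (a point): Point on the axis of bolt 1's handle bar (10 mm thick, 13 mm ball at the end), 38 mm out from the rod's axis, 18 mm from the end of the ball. z along the handle, outward; y along the rod.
- bolt2 (a joint): Slide in m of the barrel bolt on the divider right of bay 2: 0 drawn back, 0.032 fully across; moves along +y of the bay, 1.5 N of drag. At 0 its handle is at y = -82 mm in the frame of the bay. Its 10 mm rod runs along y, axis 20 mm off the bed and 8 mm up the slope from the ledge; across, it lies 16 mm over the lower right edge of the plate, 7 mm above the slab.
- handle2 (a joint): Turn in rad of bolt 2's handle about the rod: 0 stands square out of the bed, grows as it turns down the slope towards the robot, 1.4 fully down. Stays where left (0.03 N m friction). A lug, 28 mm high off the bed, blocks it beyond 0.5 rad until the slide is past about 0.027; there it goes down into the notch between two lugs.
- handle2_grip (a point): Point on the axis of bolt 2's handle bar (10 mm thick, 13 mm ball at the end), 38 mm out from the rod's axis, 18 mm from the end of the ball. z along the handle, outward; y along the rod.
- bolt3 (a joint): Slide in m of the barrel bolt on the divider right of bay 3: 0 drawn back, 0.032 fully across; moves along +y of the bay, 1.5 N of drag. At 0 its handle is at y = -82 mm in the frame of the bay. Its 10 mm rod runs along y, axis 20 mm off the bed and 8 mm up the slope from the ledge; across, it lies 16 mm over the lower right edge of the plate, 7 mm above the slab.
- handle3 (a joint): Turn in rad of bolt 3's handle about the rod: 0 stands square out of the bed, grows as it turns down the slope towards the robot, 1.4 fully down. Stays where left (0.03 N m friction). A lug, 28 mm high off the bed, blocks it beyond 0.5 rad until the slide is past about 0.027; there it goes down into the notch between two lugs.
- handle3_grip (a point): Point on the axis of bolt 3's handle bar (10 mm thick, 13 mm ball at the end), 38 mm out from the rod's axis, 18 mm from the end of the ball. z along the handle, outward; y along the rod.
- jar: Bystander: black lidded jar, 66 mm across, 85 mm tall; origin at its foot.
- cup: Bystander: blue measuring cup, 72 mm across, 55 mm tall; origin at its foot.
- bottle: Bystander: clear bottle, 58 mm across, 170 mm tall; origin at its foot.
- scraper: Bystander: flat scraper 190 mm long lying in front of the rack; x along it.
- tweezers: Bystander: steel tweezers 120 mm long lying flat; x along them.
- small_plate: Bystander: smaller build plate 52 x 46 mm, 34 mm tall; origin in the middle of its underside.
- funnel: Bystander: grey funnel standing mouth down, 76 mm across, 75 mm tall; origin at its foot.
- bracket: Bystander: grey printed L-bracket 50 x 30 x 35 mm; origin in the middle of its underside.
Mind the look-alikes: they are no part of the job. Leave any green or orange look-alike of the part that bears plate_mid alone.

How it is judged:
By the outcome, as a careful person would: the job done as asked, in the order asked, and still so for the second after the job is handed in, with the robot touching nothing.
It also fails if it takes over 54 s, if anything falls off the work surface, if the arm or the gripper's body presses on something with over 40 N, if the wrist force passes 120 N, or if a joint passes its speed limit or range.

ROBOT

A 6-joint arm with a two-finger parallel gripper is mounted at the origin on the work surface. World frame = base frame: x ahead of the robot, y to its left, z up, the work surface at z = 0. Lengths are in m, angles in rad, forces in N, time in s.
With the tool pointing down it reaches from about 0.375 to 0.9 m from the base axis. Payload 3.1 kg.
Tool frame: the origin (TCP) lies on the mounting face of the last link; the fingertips stand 182 mm ahead of it and the grasp point (between the pads) lies 164 mm ahead of it; z points along the fingers, y is the direction in which the jaws open and shut (so a half turn about z gives the same grasp; the last joint's range is limited). The gripper opens to 87 mm and grips with 3 to 60 N. Pads are 19 mm wide; open, the fingers measure 117 mm over their backs; the gripper's body (75 mm by 190 mm) begins 51 mm behind the grasp point.
Start: joints at [-1.317, 0.527, 1.433, -0, 1.181, -0.178], TCP at [0.262, -0.568, 0.405] pointing down, gripper open.
Joint ranges: [-3.08, 3.08], [-0.75, 2.2], [0.22, 2.44], [-1.43, 4.57], [0, 2.65], [-2.85, 2.85]. Speed limits (rad/s): [2.79, 2.79, 3.14, 3.14, 3.14, 3.14].

INTERFACE

Orientations are given as a unit quaternion [x, y, z, w].
In Python, from rig import robot, camera, camera_model gives the robot as it stands.
- The arm moves only by the tool drive_tool, never from a script. Its argument "plan" is a list that holds one entry, the list of rows, each a list of 6 numbers: the shift along the world's x, y, z in units of 2.5 cm (1.0 is 2.5 cm), then the turn, a rotation vector about the world's x, y, z in units of 6 degrees (1.0 is 6 degrees). A call has 1 to 8 rows; each row shifts and turns the commanded pose from where the row before left it; what a row does not reach is not made up. A row lasts 1/8 s, in which the tool goes at most 62.5 mm and 10.7 degrees, less where a joint would pass 70% of its speed; a pose out of reach is approached as far as the arm can. A call with a number of a shift or a turn outside -1 to 1 is refused whole. A call with a gripper value outside its range is refused whole. "grip" is the closure, from 0 (fully open) to 1 (shut), set as the call begins (left out, the last holds). The fingers move at their own pace and stop on an object; "force" is the grip in N (left out, the last holds). Time passes only in rows, so rows that do not move let the fingers close. It gives the time, the measured TCP pose, the force and the opening at its end, in the units of the state.
- robot.get_obs(): the state, without advancing time (a new reading comes with each control period).
- camera(name): name is "scene" or "top"; returns the picture (384x512x3 uint8, red, green, blue); there is no depth.
- camera_model(name): a dict with "K" (3x3 intrinsics, pixels), "world_to_cam" (4x4, takes a point from world to camera coordinates). Camera axes: x right, y up, looking along -z (the intrinsics and any distortion apply to the point x, -y, -z); pixel columns grow to the right and rows downward; lengths in m; the calibration is good to about 2 mm. A picture is of the moment at which its call begins. camera_model takes no time and is no camera call.
- robot.hand_in(): hands the job in, once; it reports no verdict.
The state is a dict: "time": time; "q": joint angles; "joint_velocities": joint speeds; "joint_torque": joint torques, N m; "position": TCP position; "tool_rot": TCP orientation; "ft_force": force on the tool from outside, world axes, zero at the start; "moment": the same for the moment, N m; "grip_width": finger opening in m.
Only numpy, scipy, OpenCV 4.12 (cv2) and the standard library are available. Lean on these libraries where they do the work, as an engineer would, in place of code of your own. Each camera call takes 0.05 s, during which the arm holds its last target.

## Working session

There is one attempt and no reset: what is moved stays moved. The work goes in short steps, Python scripts to look and compute and a tool call to move; the robot and the scene stay as the last step left them, time stands still between calls to the robot, and variables do not carry over. Pictures are saved under pics/ and viewed, and the job is handed in when it is done.

Besides the shell and the picture viewer there is one more tool, called after "Emit:" as name(argument=value, ...), one argument or row to a line, values as JSON. drive_tool: Moves the arm, as the interface text tells. Shifts and turns lie within -1 to 1; 1 stands for 2.5 cm of shift or 6 degrees of turn. Its arguments: {"type":"object","properties":{"plan":{"type":"array","items":{"type":"array","items":{"type":"array","items":{"type":"number","minimum":-1,"maximum":1}}}},"grip":{"type":"number"},"force":{"type":"number"}},"required":["plan"]}

```bash
mkdir -p pics; ls; python3 - <<'E'
from rig import robot,camera,camera_model
import cv2
for n in("scene","top"):
    im=camera(n); cv2.imwrite(f"pics/{n}0.png",cv2.resize(im[:,:,::-1],(800,600),interpolation=cv2.INTER_CUBIC)); cv2.imwrite(f"pics/{n}0_raw.png",im[:,:,::-1])
    m=camera_model(n); print({k:(v.round(4).tolist() if hasattr(v,'round') else v) for k,v in m.items()})
print(robot.get_obs())
E
```

```text
pics
{'K': [[349.3995, 0.0, 255.2138], [0.0, 349.3995, 187.4063], [0.0, 0.0, 1.0]], 'world_to_cam': [[0.8593, 0.5112, -0.0182, -0.4258], [-0.2907, 0.5173, 0.8049, 0.028], [0.4209, -0.6863, 0.5931, -1.2974], [0.0, 0.0, 0.0, 1.0]]}
{'K': [[473.5468, 0.0, 254.888], [0.0, 473.5468, 194.31], [0.0, 0.0, 1.0]], 'world_to_cam': [[0.0599, -0.9982, 0.0056, 0.0196], [0.9757, 0.0597, 0.211, -0.5045], [-0.211, -0.0071, 0.9775, -1.7452], [0.0, 0.0, 0.0, 1.0]]}
{'time': 0.1, 'q': array([-1.31750198e+00,  5.28354367e-01,  1.43377308e+00, -1.43891852e-05,
        1.18137902e+00, -1.78537054e-01]), 'joint_velocities': array([-0.00040037, -0.00125838, -0.00340227,  0.00076562, -0.00057238,
       -0.0020184 ]), 'joint_torque': array([-3.00750912e-05, -4.40985167e+01, -1.77151895e+01,  6.34478847e-02,
        5.34001691e-02, -4.44109151e-05]), 'position': array([ 0.26150984, -0.56731984,  0.40388106]), 'tool_rot': array([ 9.76779589e-01,  2.14244530e-01, -4.24082816e-05, -9.55991341e-04]), 'ft_force': array([0.27673438, 0.86260883, 0.4279961 ]), 'moment': array([0.02626684, 0.0422627 , 0.00639069]), 'grip_width': 0.08736419533177903}
```

View pics/scene0.png

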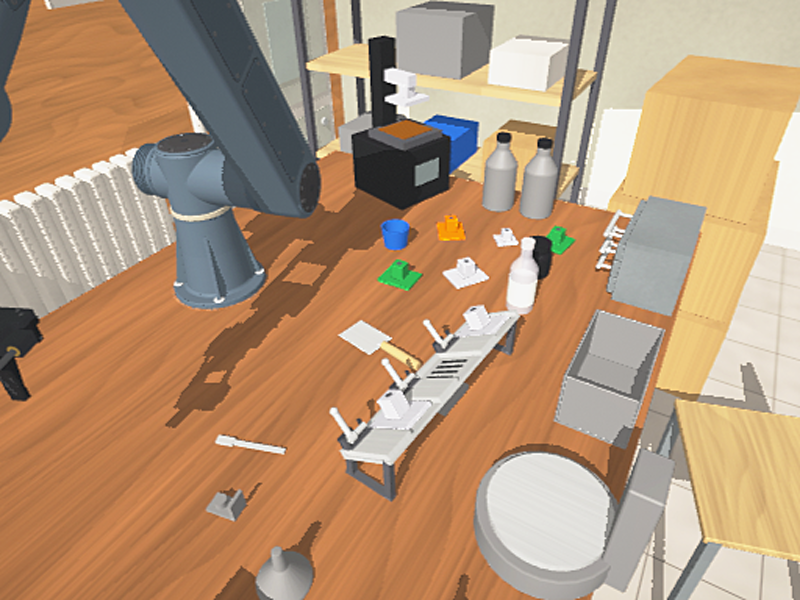

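View pics/top0.png

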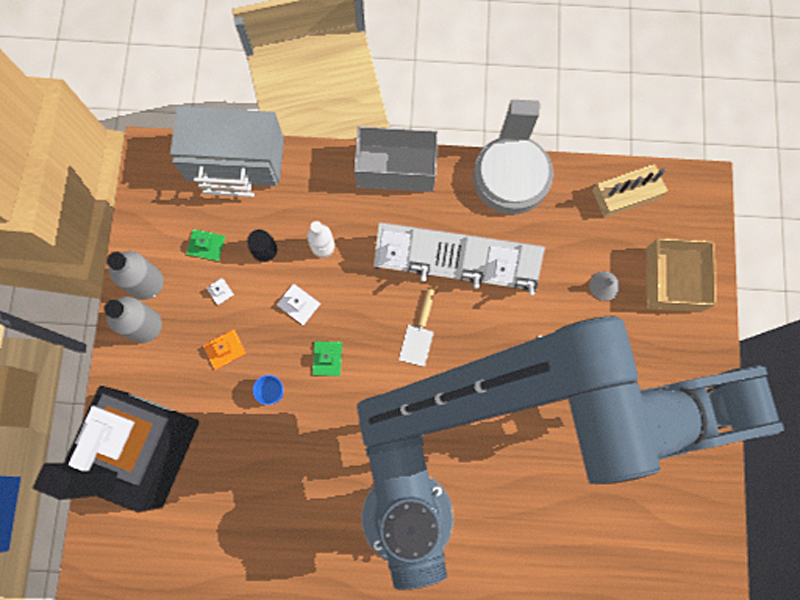

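The empty bay looks like the middle one. In the top view (800 px) the candidates are the white plate at (298,303), the small white one at (220,291), green ones at (205,245) and (326,357), and orange at (225,348). The larger white/metal one fits. I'll enlarge to confirm.

```bash
python3 - <<'E'
import cv2
t=cv2.imread("pics/top0_raw.png"); s=cv2.imread("pics/scene0_raw.png")
def crop(im,x0,y0,x1,y1,k,name):
    c=cv2.resize(im[y0:y1,x0:x1],None,fx=k,fy=k,interpolation=cv2.INTER_CUBIC)
    for x in range((x0+9)//10*10,x1,10):
        cv2.line(c,((x-x0)*k,0),((x-x0)*k,6),(0,0,255),1); cv2.putText(c,str(x),((x-x0)*k,16),0,.35,(0,0,255))
    for y in range((y0+9)//10*10,y1,10):
        cv2.line(c,(0,(y-y0)*k),(6,(y-y0)*k),(0,0,255),1); cv2.putText(c,str(y),(8,(y-y0)*k),0,.35,(0,0,255))
    cv2.imwrite(name,c)
crop(t,120,170,220,245,8,"pics/c1.png")
crop(t,230,135,355,195,6,"pics/c2.png")
crop(s,270,150,350,210,8,"pics/c3.png")
crop(s,200,190,340,295,5,"pics/c4.png")
E
```

```text
(no output)
```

View pics/c1.png

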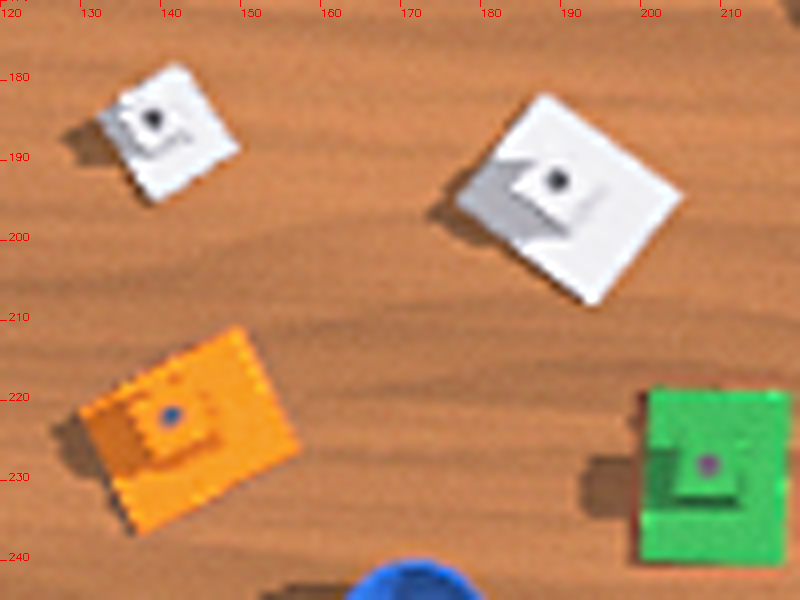

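View pics/c2.png

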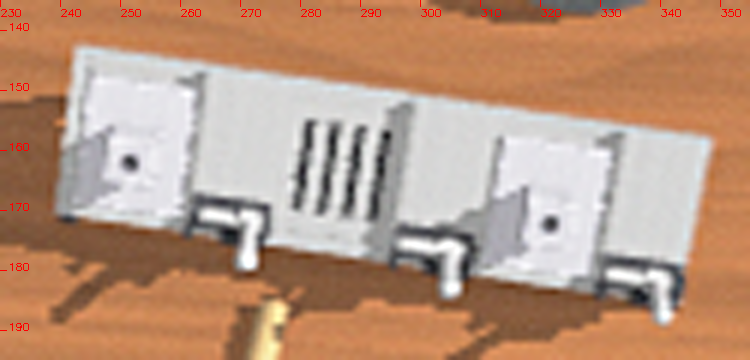

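View pics/c3.png

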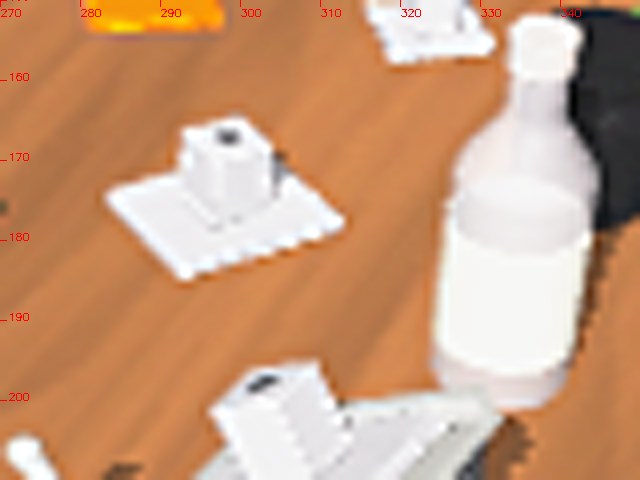

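View pics/c4.png

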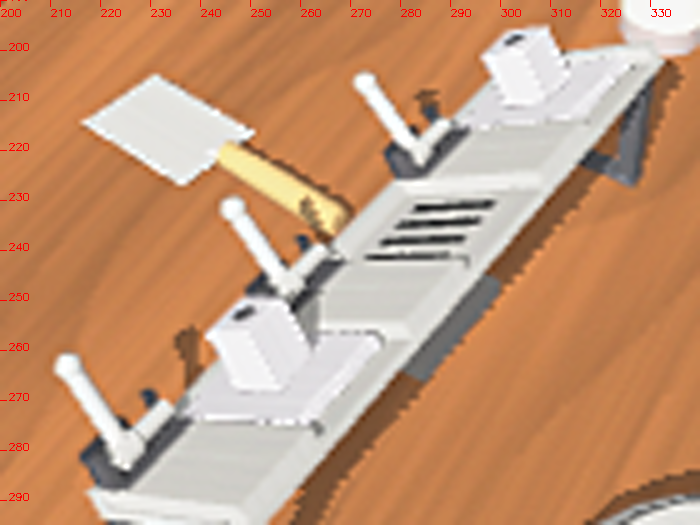

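```bash
cat > h.py <<'E'
import numpy as np, cv2
from rig import robot,camera,camera_model
from scipy.optimize import least_squares
from scipy.spatial.transform import Rotation as R
M={n:camera_model(n) for n in("scene","top")}
def proj(n,P):
    P=np.atleast_2d(P); m=M[n]; c=P@m["world_to_cam"][:3,:3].T+m["world_to_cam"][:3,3]
    c=c*[1,-1,-1]; u=c@m["K"].T; return u[:,:2]/u[:,2:]
def tri(ps,pt):
    f=lambda X:np.r_[(proj("scene",X)-ps).ravel(),(proj("top",X)-pt).ravel()]
    r=least_squares(f,[.6,0,.05]); return r.x,np.abs(r.fun).max()
def raw(p,k,o): return (np.array(p,float)+.5)/k-.5+np.array(o)
TH=.55
def rackpt(s,y,n): return np.array([s*np.cos(TH)-n*np.sin(TH),y,.045+s*np.sin(TH)+n*np.cos(TH)])
def rack2w(r,P): # r=(x,y,yaw)
    return np.atleast_2d(P)@R.from_euler('z',r[2]).as_matrix().T+[r[0],r[1],0]
def crop(im,x0,y0,x1,y1,k,name,pts=()):
    c=cv2.resize(im[y0:y1,x0:x1][:,:,::-1].copy(),None,fx=k,fy=k,interpolation=cv2.INTER_CUBIC)
    for x in range((x0+9)//10*10,x1,10):
        cv2.line(c,((x-x0)*k,0),((x-x0)*k,6),(0,0,255),1); cv2.putText(c,str(x),((x-x0)*k,16),0,.35,(0,0,255))
    for y in range((y0+9)//10*10,y1,10):
        cv2.line(c,(0,(y-y0)*k),(6,(y-y0)*k),(0,0,255),1); cv2.putText(c,str(y),(8,(y-y0)*k),0,.35,(0,0,255))
    for seg in pts:
        q=[tuple(np.round((np.array(p)+.5-[x0,y0])*k-.5).astype(int).tolist()) for p in seg]
        if len(q)==1: cv2.circle(c,q[0],3,(255,0,255),1)
        for a,b in zip(q[:-1],q[1:]): cv2.line(c,a,b,(255,0,255),1)
    cv2.imwrite(name,c)
E
python3 - <<'E'
from h import *
so,to=(200,190),(230,135)
B=[]
for a,b in [((365,80),(248,265)),((232,207),(452,292)),((67,362),(664,318))]:
    X,e=tri(raw(a,5,so),raw(b,6,to)); B.append(X); print("ball",X.round(4),e.round(2))
B=np.array(B); d=B[0]-B[2]; print("yaw",np.arctan2(-d[0],d[1]),np.linalg.norm(d)/2)
for a,b in [((520,38),(129,162)),((243,312),(550,224)), ((660,50),(75,47)),((95,492),(670,305)),((145,522),(712,138))]:
    X,e=tri(raw(a,5,so),raw(b,6,to)); print("hole/corner",X.round(4),e.round(2))
# loose plate
so,to=(270,150),(120,170)
h,e=tri(raw((228,137),8,so),raw((558,181),8,to)); print("loose hole",h.round(4),e)
for a,b in [((105,197),(455,200)),((183,280),(594,305)),((346,222),(685,195))]:
    pass
for a in [(105,197),(183,280),(346,222)]:
    for b in [(545,92),(685,195),(594,305),(455,200)]:
        X,e=tri(raw(a,8,so),raw(b,8,to)); 
        if e<2.5: print(a,b,X.round(4),e.round(2))
E
```

```text
ball [ 0.5565 -0.0046  0.1042] 0.62
ball [ 0.5465 -0.1315  0.105 ] 0.53
ball [ 0.5367 -0.2624  0.1081] 0.39
yaw -0.07641816988239374 0.1292949307286583
hole/corner [0.6178 0.0728 0.1054] 0.62
hole/corner [ 0.5918 -0.1918  0.1061] 0.09
hole/corner [0.6914 0.1108 0.0992] 0.26
hole/corner [ 0.5594 -0.2787  0.0445] 0.02
hole/corner [ 0.6284 -0.3117  0.1094] 6.46
loose hole [0.4978 0.3009 0.0449] 0.1431181857621482
(105, 197) (594, 305) [0.4457 0.2838 0.005 ] 0.06
(183, 280) (685, 195) [0.504  0.245  0.0022] 0.24
(346, 222) (545, 92) [0.551  0.3175 0.0058] 0.32
```

```bash
cat >> h.py <<'E'
def box(x0,x1,y0,y1,z0,z1):
    c=np.array([[x,y,z] for z in(z0,z1) for x,y in((x0,y0),(x1,y0),(x1,y1),(x0,y1))])
    return [c[[0,1,2,3,0]],c[[4,5,6,7,4]],c[[0,4]],c[[1,5]],c[[2,6]],c[[3,7]]]
def plate_local(): return box(-.042,.042,-.034,.034,0,.008)+box(-.015,.015,-.015,.015,.008,.044)
def rack_model(hang=(0,0,0),L=0.,slide=(0,0,0),plates=(1,0,1)):
    S=[]
    f=lambda P:np.array([rackpt(s,y,n) for s,y,n in P])
    for i,yb in enumerate((-.132,0,.132)):
        S.append(f([(L,yb-.039,0),(L,yb+.039,0)])); 
        for y in(-.039,.039): S.append(f([(L,yb+y,.01),(L+.09,yb+y,.01)]))
        yh=yb-.082+slide[i]; a=hang[i]
        S.append(f([(L+.008,yh,.02),(L+.008-.0495*np.sin(a),yh,.02+.0495*np.cos(a))]))
        S.append(f([(L+.008-.0495*np.sin(a),yh,.02+.0495*np.cos(a))]))
        S.append(f([(L+.008,yh,.02),(L+.008,yb-.04+slide[i],.02)]))
        if plates[i]:
            S+= [f(P+[L+.042,yb,0]) for P in plate_local()]
    S.append(f([(L,-.25,.01),(L,.25,.01)])); S.append(f([(0,-.25,0),(0,.25,0)]))
    return S
def overlay(segs_w,tag,imgs=None):
    imgs=imgs or {n:cv2.imread(f"pics/{n}0_raw.png")[:,:,::-1] for n in M}
    for n,(b,k) in {"scene":((200,190,340,295),5),"top":((230,135,355,195),6)}.items():
        crop(imgs[n],*b,k,f"pics/{tag}_{n}.png",[proj(n,s) for s in segs_w])
E
python3 - <<'E'
from h import *
# fit rack from top faces of block etc: holes & ball (outer-end adjusted) rough
so,to=(200,190),(230,135)
obs=[]
for a,b,P in [((520,38),(129,162),(.042,.132,.044)),((243,312),(550,224),(.042,-.132,.044)),
              ((365,80),(248,259),(.008,.05,.0695)),((232,207),(452,287),(.008,-.082,.0695)),((67,362),(664,313),(.008,-.214,.0695))]:
    obs.append((raw(a,5,so),raw(b,6,to),rackpt(*P)))
def f(r):
    o=[]
    for a,b,P in obs:
        W=rack2w(r[:3],P)+[0,0,r[3]]
        o+=[proj("scene",W)[0]-a,proj("top",W)[0]-b]
    return np.ravel(o)
r=least_squares(f,[.59,-.06,-.09,0]); print(r.x.round(4)); print(r.fun.reshape(-1,4).round(1))
segs=[rack2w(r.x[:3],s) for s in rack_model()]
overlay(segs,"ov1")
np.save("rack.npy",r.x)
E
```

```text
[ 5.881e-01 -5.590e-02 -9.680e-02 -3.000e-04]
[[-1.7 -0.2 -0.8  0.5]
 [-0.6 -0.9 -1.   0.9]
 [ 1.9 -0.4 -0.6 -1.7]
 [ 0.2  0.5  0.6 -1. ]
 [-0.8  1.3  0.6  0.2]]
```

View pics/ov1_scene.png

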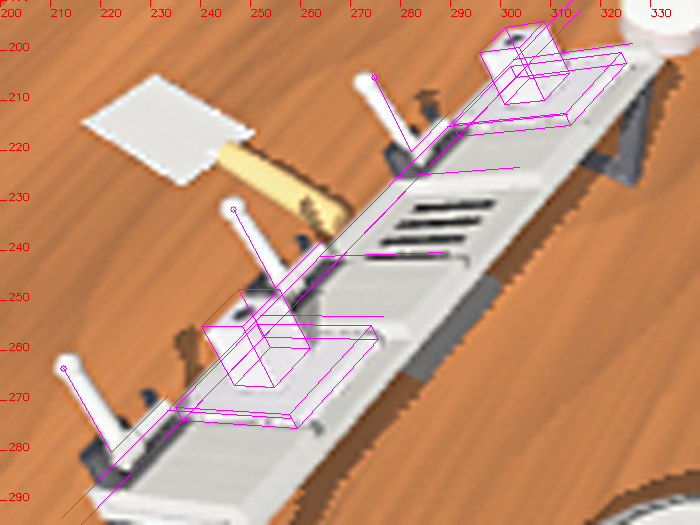

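View pics/ov1_top.png

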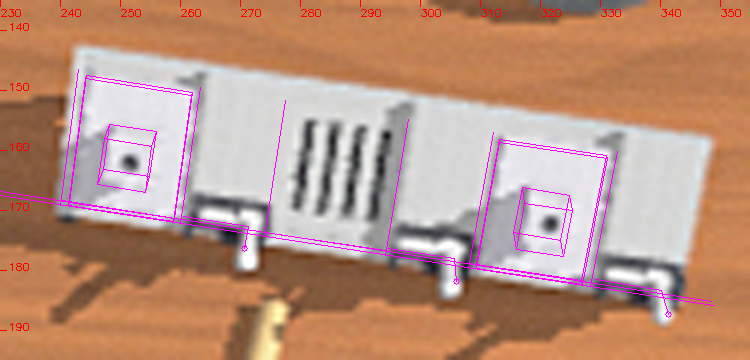

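```bash
python3 - <<'E'
from h import *
im={n:cv2.imread(f"pics/{n}0_raw.png")[:,:,::-1] for n in M}
crop(im["scene"],212,185,284,239,11,"pics/d1.png")
crop(im["scene"],205,222,285,282,10,"pics/d2.png")
crop(im["top"],255,150,315,190,13,"pics/d3.png")
crop(im["top"],300,152,355,194,14,"pics/d4.png")
E
```

```text
(no output)
```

View pics/d2.png

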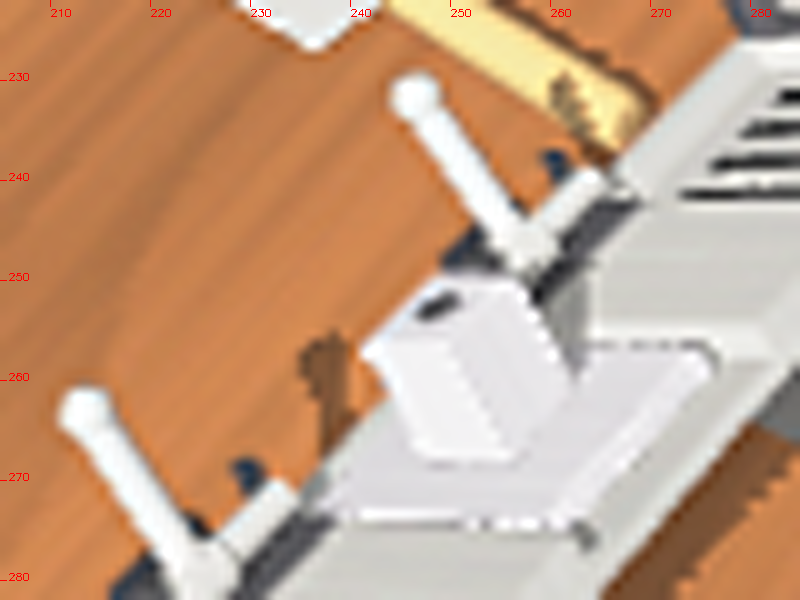

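View pics/d3.png

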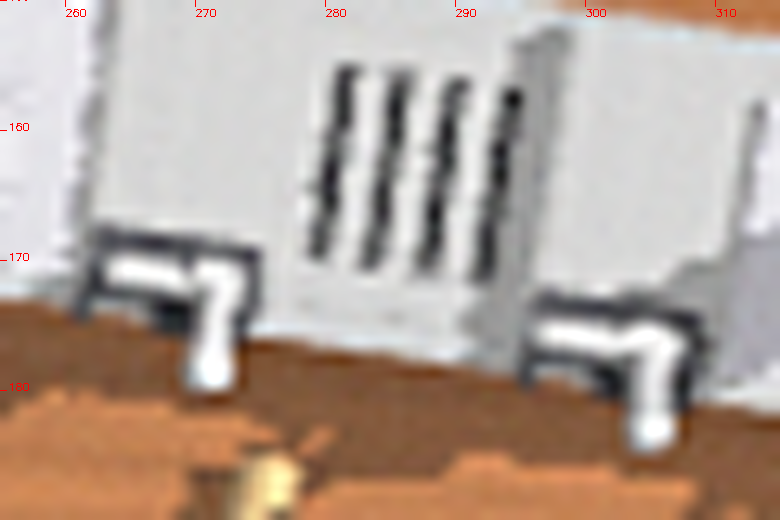

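View pics/d4.png

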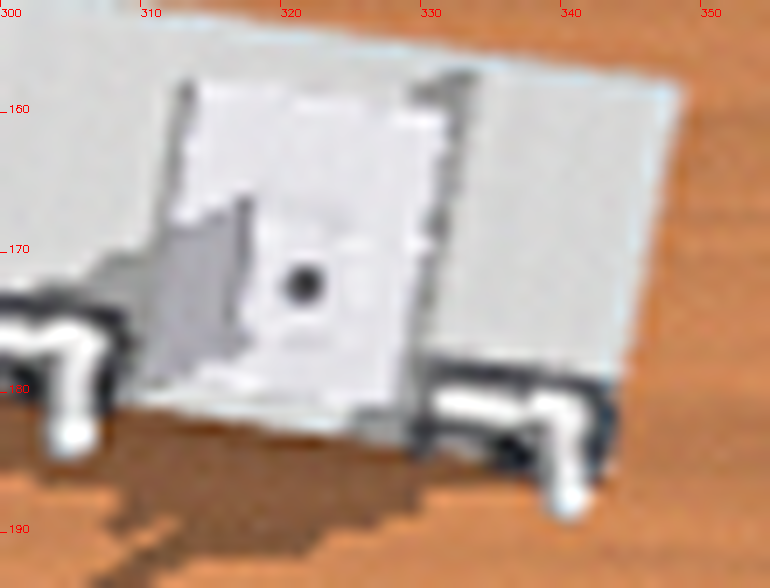

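View pics/d1.png

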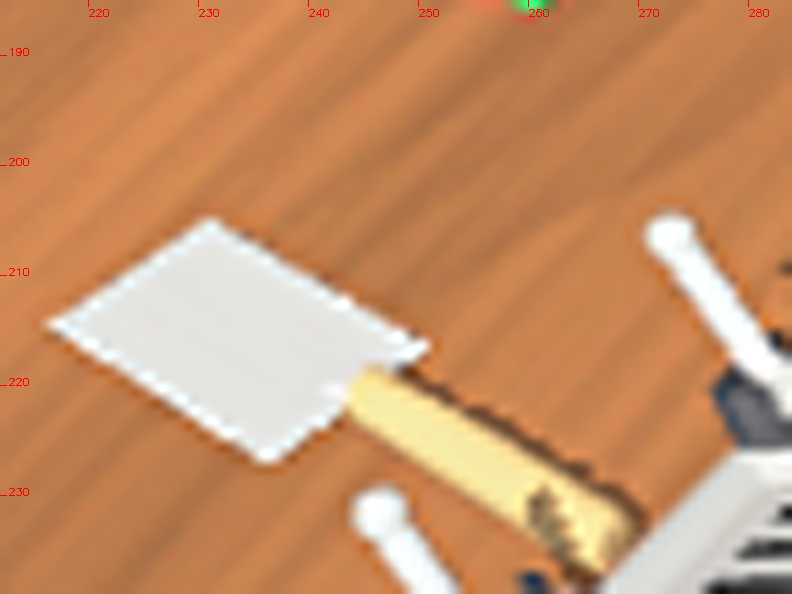

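```bash
cat > fit.py <<'E'
from h import *
S=lambda p,k,o:("scene",raw(p,k,o)); T=lambda p,k,o:("top",raw(p,k,o))
d1=(11,(212,185));d2=(10,(205,222));d3=(13,(255,150));d4=(14,(300,152));c4=(5,(200,190));c2=(6,(230,135))
obs=[("ball",2,S((669,235),*d1)),("ball",1,S((380,513),*d1)),("ball",1,S((414,97),*d2)),("ball",0,S((85,412),*d2)),
("ball",2,T((212,372),*d3)),("ball",1,T((653,430),*d3)),("ball",1,T((73,437),*d4)),("ball",0,T((570,500),*d4)),
("joint",1,S((530,245),*d2)),("joint",0,S((205,578),*d2)),("joint",2,T((222,268),*d3)),("joint",1,T((663,337),*d3)),("joint",0,T((565,404),*d4)),("joint",1,T((78,342),*d4)),
("hole",0,S((438,304),*d2)),("hole",2,S((515,40),*c4)),("hole",0,T((304,285),*d4)),("hole",2,T((129,162),*c2))]
yb=(-.132,0,.132)
def pt(kind,i,r):
    x,y,yaw,dz,ha,sl=r[:6]; py=r[6:9]
    if kind=="hole": P=rackpt(.042,yb[i]+py[i],.044)
    else:
        l=.0495 if kind=="ball" else 0
        P=rackpt(.008-l*np.sin(ha),yb[i]-.082+sl,.02+l*np.cos(ha))
    return rack2w(r[:3],P)+[0,0,dz]
def f(r):
    o=[proj(n,pt(k,i,r))[0]-p for k,i,(n,p) in obs]
    pri=np.r_[r[3]/.002, r[4]/.15, r[5]/.003, r[6:9]/.003]
    return np.r_[np.ravel(o),pri*.5]
r=least_squares(f,[.59,-.06,-.09,0,0,0,0,0,0],loss="soft_l1")
print(r.x.round(4)); print(np.c_[f(r.x)[:36].reshape(-1,2).round(1)].tolist())
np.save("rack.npy",r.x)
x=r.x
segs=[rack2w(x[:3],s)+[0,0,x[3]] for s in rack_model(hang=(x[4],)*3,slide=(x[5],)*3)]
overlay(segs,"ov2")
E
python3 fit.py
```

```text
[ 0.5926 -0.058  -0.0832  0.0036  0.2351  0.004  -0.0019 -0.     -0.0016]
[[0.9, -0.8], [-0.4, 0.3], [-0.3, 0.3], [-0.7, 0.7], [-1.3, -0.7], [0.1, -0.2], [0.1, -0.3], [-0.1, 0.2], [-0.7, 0.4], [-0.3, 0.5], [-1.1, 0.8], [-0.6, 0.3], [-0.4, 0.2], [-0.2, -0.2], [0.5, 0.1], [-0.2, -0.8], [0.2, -0.8], [0.2, -0.4]]
```

View pics/ov2_scene.png

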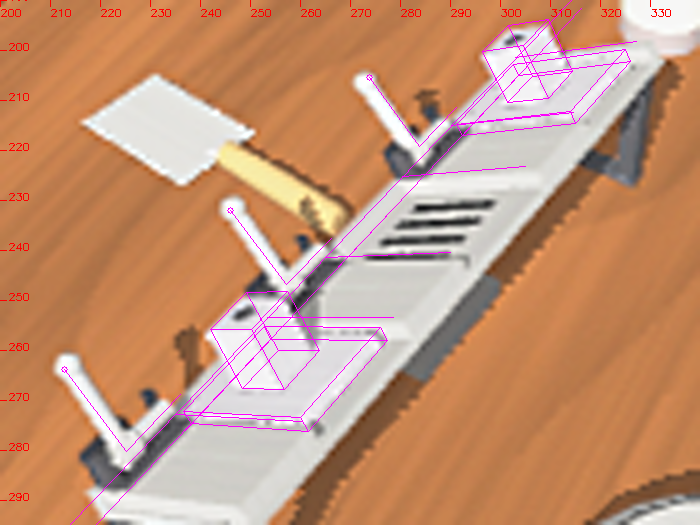

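View pics/ov2_top.png

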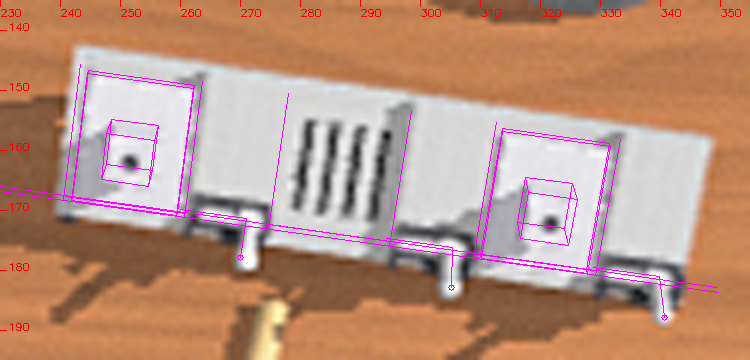

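```bash
sed -e 's/x,y,yaw,dz,ha,sl=r\[:6\]; py=r\[6:9\]/x,y,yaw,dz=r[:4]; py=r[4:7]; ha=r[7+i]; sl=r[10+i]/' -e 's/pri=.*/pri=np.r_[r[3]\/.003,r[4:7]\/.003,r[7:10]\/.3,r[10:13]\/.01]/' -e 's/\[.59,-.06,-.09,0,0,0,0,0,0\]/[.59,-.06,-.09]+[0]*10/' -e 's/hang=.*slide=(x\[5\],)\*3/hang=x[7:10],slide=x[10:13]/' -e 's/ov2/ov3/' fit.py > fit2.py; python3 fit2.py; python3 - <<'E'
from h import *
x=np.load("rack.npy")
Rz=R.from_euler('z',x[2]).as_matrix()
w=lambda *P: (rack2w(x[:3],rackpt(*P))+[0,0,x[3]])[0].round(4)
print("bay2 mid",w(.042,0,.022),"grip at block mid n=.03",w(.042,0,.030))
print("rod-handle2",w(.008,-.082+x[11],.02),"ball",w(.008-.0495*np.sin(x[8]),-.082+x[11],.02+.0495*np.cos(x[8])))
E
```

```text
[ 0.5928 -0.0595 -0.0879  0.0037 -0.0006  0.     -0.0006  0.184   0.2342
  0.2744  0.0062  0.006   0.0012]
[[-0.1, 0.2], [-0.3, 0.2], [-0.1, 0.1], [-0.2, 0.2], [-0.2, -0.2], [-0.1, -0.2], [-0.1, -0.3], [-0.2, -0.3], [-0.6, 0.3], [-0.3, 0.1], [0.0, 0.8], [-0.7, 0.3], [-0.6, 0.4], [-0.3, -0.2], [0.3, 0.0], [-0.1, -0.6], [0.3, -0.8], [0.3, -0.6]]
bay2 mid [ 0.617  -0.0617  0.0895] grip at block mid n=.03 [ 0.6129 -0.0613  0.0963]
rod-handle2 [ 0.5825 -0.135   0.07  ] ball [ 0.5477 -0.1319  0.105 ]
```

View pics/ov3_top.png

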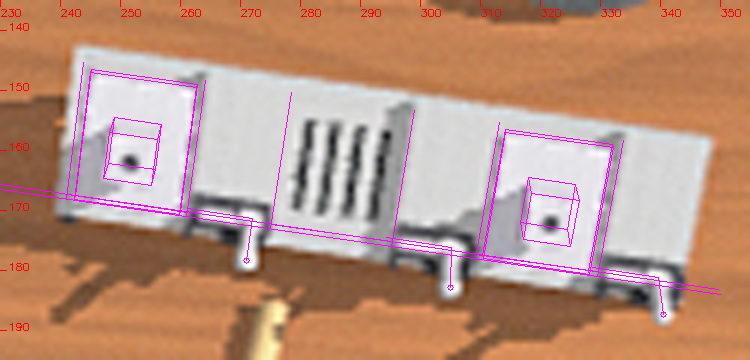

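View pics/ov3_scene.png

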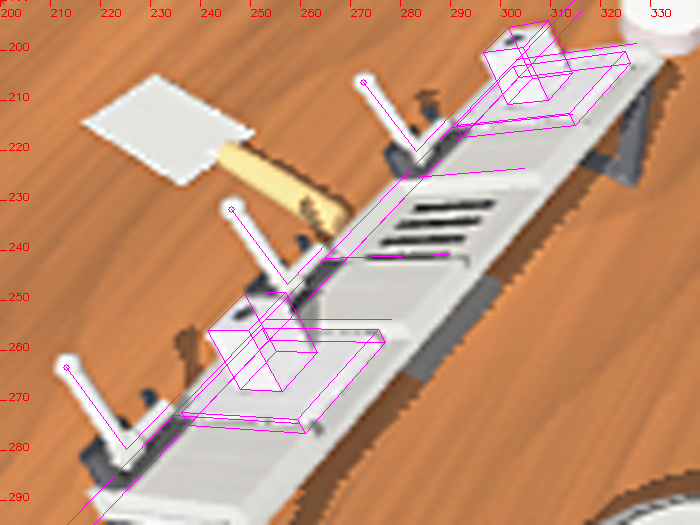

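```bash
cat > fitp.py <<'E'
from h import *
so,to=(270,150),(120,170)
s=lambda p:("scene",raw(p,8,so)); t=lambda p:("top",raw(p,8,to))
a,b=.042,.034
# corners: A=(-a,+b): (.4457,.2838); B=(-a,-b): (.504,.245); C=(a,-b): (.551,.3175); D=(a,b)
obs=[((-a,b,.008),t((455,200))) if 0 else ((-a,b,.008),t((594,305))),((-a,-b,.008),t((685,195))),((a,-b,.008),t((545,92))),((a,b,.008),t((455,200))),
((-a,b,.004),s((105,197))),((-a,-b,.0),s((183,280))),((a,-b,.004),s((346,222))),((0,0,.044),s((228,137))),((0,0,.044),t((558,181)))]
def f(r):
    return np.ravel([proj(n,R.from_euler('z',r[2]).apply(P)+[r[0],r[1],r[3]])[0]-p for P,(n,p) in obs])
r=least_squares(f,[.498,.3,.98,0],loss="soft_l1"); print(r.x.round(4)); print(f(r.x).reshape(-1,2).round(1).tolist())
im={n:cv2.imread(f"pics/{n}0_raw.png")[:,:,::-1] for n in M}
sg=[R.from_euler('z',r.x[2]).apply(P)+[r.x[0],r.x[1],r.x[3]] for P in plate_local()]
crop(im["scene"],270,150,350,210,8,"pics/p_s.png",[proj("scene",q) for q in sg]); crop(im["top"],165,170,225,215,10,"pics/p_t.png",[proj("top",q) for q in sg])
def ground(n,p,z=0): return least_squares(lambda X:(proj(n,[X[0],X[1],z])-p).ravel(),[.6,0]).x.round(3)
print("bottle base",ground("scene",(332,196)),"cap",ground("top",(203,144),.17),"jar lid",ground("top",(168,157),.085),"scraper handle",ground("top",(273,188)),"cup",ground("top",(171,249),.055))
E
python3 fitp.py
```

```text
[0.4978 0.3002 0.9907 0.0013]
[[-0.1, -0.4], [-0.7, -0.4], [-0.1, -0.1], [0.3, 0.0], [0.1, -0.0], [-0.3, 0.0], [-0.8, 0.2], [-0.2, 0.0], [0.1, -0.1]]
bottle base [0.651 0.255] cap [0.652 0.248] jar lid [0.62  0.387] scraper handle [ 0.544 -0.019] cup [0.276 0.347]
```

View pics/p_s.png

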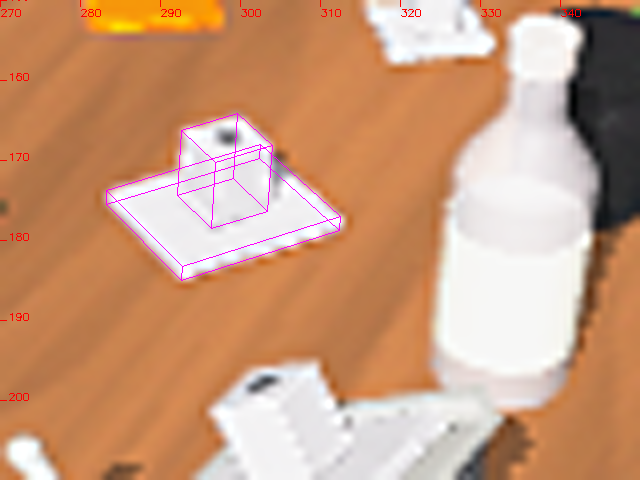

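View pics/p_t.png

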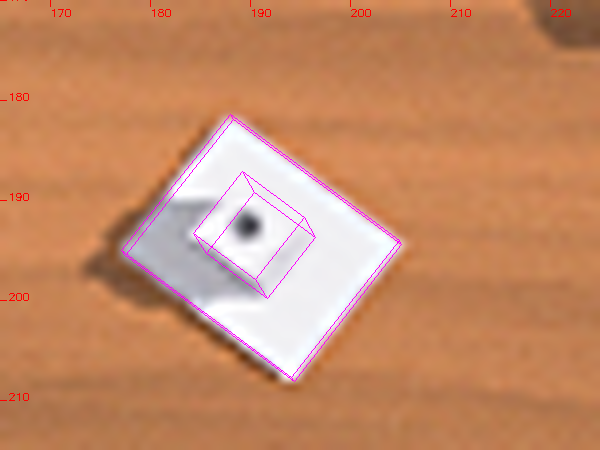

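```bash
cat > plan.py <<'E'
from h import *
import sys
def orient(d,jaw):
    d=np.array(d,float)/np.linalg.norm(d); j=np.array(jaw,float); j-=d*(j@d); j/=np.linalg.norm(j)
    return R.from_matrix(np.c_[np.cross(j,d),j,d])
def cur():
    o=robot.get_obs(); return np.array(o["position"]),R.from_quat(o["tool_rot"]),o
def grasp(p,r,l=.164): return p+r.apply([0,0,l])
def rows(g,r1,n=None,l=.164,start=None,rd=2):
    p,r0,o=cur() 
    if start: p,r0=start
    p1=np.array(g)-r1.apply([0,0,l]); dp=(p1-p)/.025; dr=(r1*r0.inv()).as_rotvec()/np.radians(6)
    m=int(np.ceil(max(np.abs(dp).max(),np.abs(dr).max())-.005)) ; n=n or max(m,1)
    row=np.round(np.r_[dp,dr]/n,rd)
    print(f"from grasp {grasp(p,r0,l).round(4)} TCP {p.round(4)} -> TCP {p1.round(4)}; dp(u) {dp.round(2)} dr(u) {dr.round(2)} n={n} row={row.tolist()}")
    return p1,r1
def jawang(a): return [np.cos(a),np.sin(a),0]
E
python3 - <<'E'
from plan import *
r1=orient([0,0,-1],jawang(.99))
s=rows([.498,.300,.15],r1)
rows([.498,.300,.030],r1,start=s)
E
```

```text
from grasp [ 0.2614 -0.567   0.2399] TCP [ 0.2615 -0.5673  0.4039] -> TCP [0.498 0.3   0.314]; dp(u) [ 9.46 34.69 -3.6 ] dr(u) [-1.000e-02 -2.000e-02  2.033e+01] n=35 row=[0.27, 0.99, -0.1, -0.0, -0.0, 0.58]
from grasp [0.498 0.3   0.15 ] TCP [0.498 0.3   0.314] -> TCP [0.498 0.3   0.194]; dp(u) [ 0.   0.  -4.8] dr(u) [0. 0. 0.] n=5 row=[0.0, 0.0, -0.96, 0.0, 0.0, 0.0]
```

Emit:
drive_tool(
  plan=[
    [[0.25,1,0,0,0,0.6],[0.25,1,0,0,0,0.6],[0.25,1,0,0,0,0.6],[0.25,1,0,0,0,0.6],[0.25,1,0,0,0,0.6],[0.25,1,0,0,0,0.6],[0.25,1,0,0,0,0.6],[0.25,1,0,0,0,0.6]],
  ],
  grip=0,
)

```text
time: 1.1
position: [0.3117, -0.3665, 0.4045]
tool_rot: [0.892, 0.451, 0.0, -0.0]
ft_force: [0.5, 0.0, 0.1]
grip_width: 0.0868
```

Emit:
drive_tool(
  plan=[
    [[0.25,1,0,0,0,0.6],[0.25,1,0,0,0,0.6],[0.25,1,0,0,0,0.6],[0.25,1,0,0,0,0.6],[0.25,1,0,0,0,0.6],[0.25,1,0,0,0,0.6],[0.25,1,0,0,0,0.6],[0.25,1,0,0,0,0.6]],
  ],
)

```text
time: 2.1
position: [0.3616, -0.1661, 0.4048]
tool_rot: [0.752, 0.66, 0.0, 0.0]
ft_force: [0.3, 0.3, -0.2]
grip_width: 0.087
```

Emit:
drive_tool(
  plan=[
    [[0.3,1,0,0,0,0.6],[0.3,1,0,0,0,0.6],[0.3,1,0,0,0,0.6],[0.3,1,0,0,0,0.6],[0.3,1,0,0,0,0.6],[0.3,1,0,0,0,0.6],[0.3,1,0,0,0,0.6],[0.3,1,0,0,0,0.6]],
  ],
)

```text
time: 3.1
position: [0.4214, 0.0338, 0.4048]
tool_rot: [0.564, 0.826, 0.0, 0.0]
ft_force: [0.3, -0.8, 0.3]
grip_width: 0.0871
```

Emit:
drive_tool(
  plan=[
    [[0.3,1,-0.3,0,0,0.6],[0.3,1,-0.3,0,0,0.6],[0.3,1,-0.3,0,0,0.6],[0.3,1,-0.4,0,0,0.6],[0.3,1,-0.4,0,0,0.6],[0.3,1,-0.4,0,0,0.6],[0.3,1,-0.4,0,0,0.6],[0.3,1,-0.4,0,0,0.6]],
  ],
)

```text
time: 4.1
position: [0.4812, 0.2338, 0.3319]
tool_rot: [0.341, 0.94, -0.0, -0.0]
ft_force: [0.6, 0.4, 0.2]
grip_width: 0.087
```

```bash
python3 - <<'E'
from plan import *
r1=orient([0,0,-1],jawang(.99))
print(cur()[2]["time"],cur()[2]["joint_velocities"].round(2))
s=rows([.498,.300,.15],r1)
E
```

```text
4.1 [ 0.35  0.28 -0.27 -0.   -0.01 -0.15]
from grasp [0.4812 0.2338 0.1679] TCP [0.4812 0.2338 0.3319] -> TCP [0.498 0.3   0.314]; dp(u) [ 0.67  2.65 -0.72] dr(u) [ 0.   -0.    1.09] n=3 row=[0.22, 0.88, -0.24, 0.0, -0.0, 0.36]
```

Emit:
drive_tool(
  plan=[
    [[0.22,0.88,-0.24,0,0,0.36],[0.22,0.88,-0.24,0,0,0.36],[0.22,0.88,-0.24,0,0,0.36],[0,0,0,0,0,0],[0,0,-0.8,0,0,0],[0,0,-0.8,0,0,0]],
  ],
)

```text
time: 4.85
position: [0.4981, 0.298, 0.2743]
tool_rot: [0.289, 0.957, -0.0, 0.0]
ft_force: [0.0, -0.7, -0.2]
grip_width: 0.0874
```

```bash
python3 - <<'E'
from plan import *
for n in M:
    im=camera(n); crop(im,*((265,140,345,200) if n=="scene" else (165,165,235,215)),8,f"pics/g1_{n}.png")
r1=orient([0,0,-1],jawang(.99))
rows([.498,.300,.030],r1)
E
```

```text
from grasp [0.4964 0.2973 0.1086] TCP [0.4972 0.2976 0.2726] -> TCP [0.498 0.3   0.194]; dp(u) [ 0.03  0.1  -3.14] dr(u) [ 0.02 -0.04  0.05] n=4 row=[0.01, 0.02, -0.79, 0.0, -0.01, 0.01]
```

View pics/g1_scene.png

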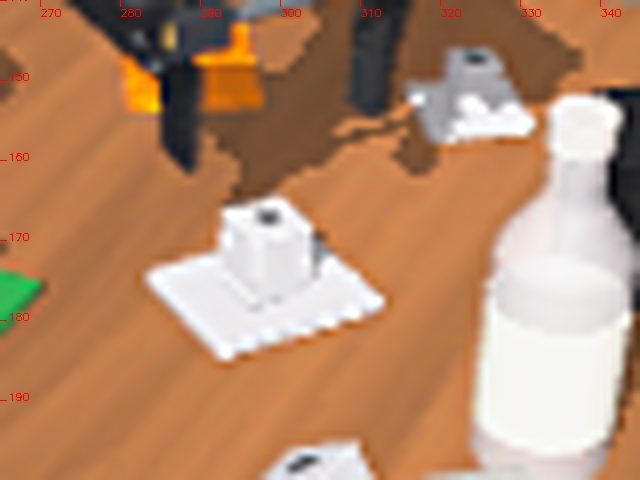

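View pics/g1_top.png

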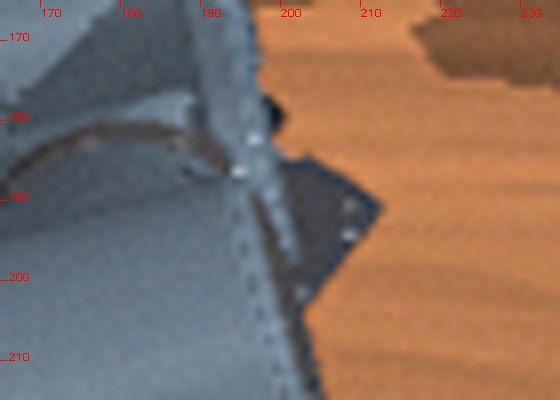

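The fingers at (287,160) and (311,153) in the scene view are above the block and on opposite sides of it. Descending and gripping.

Emit:
drive_tool(
  plan=[
    [[0.01,0.05,-0.8,0,0,0],[0.01,0.05,-0.8,0,0,0],[0,0,-0.8,0,0,0],[0,0,-0.7,0,0,0.1],[0,0,0,0,0,0]],
  ],
)

```text
time: 5.58
position: [0.4983, 0.3006, 0.196]
tool_rot: [0.284, 0.959, -0.001, -0.001]
ft_force: [0.7, -0.2, -0.0]
grip_width: 0.0871
```

Emit:
drive_tool(
  plan=[
    [[0,0,0,0,0,0],[0,0,0,0,0,0],[0,0,0,0,0,0],[0,0,0,0,0,0],[0,0,0,0,0,0],[0,0,0,0,0,0]],
  ],
  grip=1,
  force=40,
)

```text
time: 6.32
position: [0.4986, 0.3009, 0.1967]
tool_rot: [0.284, 0.959, -0.0, -0.0]
ft_force: [-0.6, -0.1, -0.3]
grip_width: 0.0349
```

```bash
python3 - <<'E'
from plan import *
p,r,o=cur(); print(grasp(p,r),o["ft_force"],o["grip_width"],o["q"].round(3))
E
```

```text
[0.49855273 0.300882   0.03272075] [-0.55477556 -0.0542578  -0.31930631] 0.03493640946458209 [ 0.351  0.773  1.679  0.     0.689 -0.644]
```

Emit:
drive_tool(
  plan=[
    [[0,0,0,0,0,0],[0,0,0,0,0,0]],
  ],
)

```text
time: 6.58
position: [0.4986, 0.3009, 0.1967]
tool_rot: [0.284, 0.959, -0.0, -0.0]
ft_force: [0.3, -0.5, -0.4]
grip_width: 0.0297
```

Emit:
drive_tool(
  plan=[
    [[0,0,0.2,0,0,0],[0,0,0.8,0,0,0],[0,0,0.8,0,0,0],[0,0,0.8,0,0,0],[0,0,0.8,0,0,0],[0,0,0.8,0,0,0],[0,0,0.4,0,0,0]],
  ],
)

```text
time: 7.45
position: [0.4986, 0.3009, 0.3128]
tool_rot: [0.284, 0.959, 0.0, 0.001]
ft_force: [0.1, 0.2, -2.2]
grip_width: 0.0299
```

```bash
python3 - <<'E'
from plan import *
p,r,o=cur(); print(o["ft_force"],o["grip_width"])
im=camera("scene"); crop(im,225,110,345,200,6,"pics/g2.png")
# target at bay2, jaw along slope
x=np.load("rack.npy"); th=.55
Rz=R.from_euler('z',x[2])
d=Rz.apply([np.sin(th),0,-np.cos(th)]); up=Rz.apply([np.cos(th),0,np.sin(th)]); nn=-d
print("up",up.round(3),"n",nn.round(3),"yax",Rz.apply([0,1,0]).round(3))
r1=orient(d,up)
w=lambda s,y,n:(rack2w(x[:3],rackpt(s,y,n))[0]+[0,0,x[3]])
s=rows(w(.048,0,.10),r1)
E
```

```text
[ 0.1155011   0.22978965 -2.20529112] 0.02994268224481443
up [ 0.849 -0.075  0.523] n [-0.521  0.046  0.853] yax [0.088 0.996 0.   ]
from grasp [0.4992 0.3012 0.1496] TCP [0.4988 0.3011 0.3136] -> TCP [ 0.4961 -0.051   0.2989]; dp(u) [ -0.11 -14.08  -0.59] dr(u) [  2.42  -4.93 -10.07] n=15 row=[-0.01, -0.94, -0.04, 0.16, -0.33, -0.67]
```

View pics/g2.png

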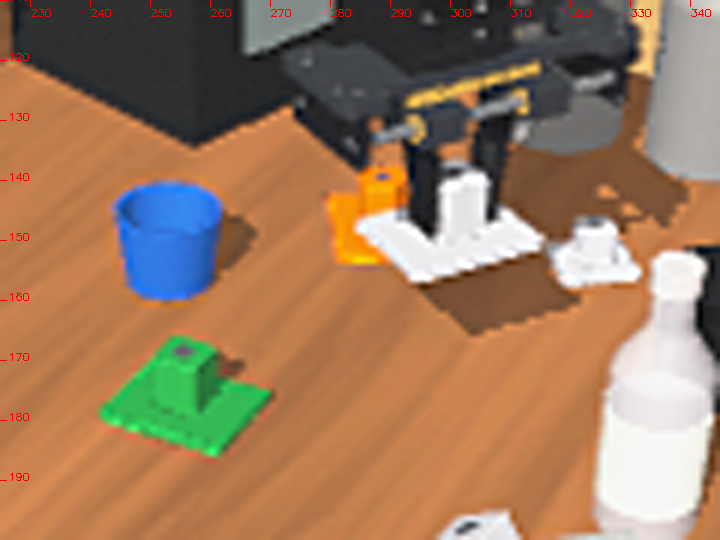

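```bash
cat >> plan.py <<'E'
X=np.load("rack.npy"); th=.55
Rz=R.from_euler('z',X[2])
def tilt(a): return Rz.apply([np.sin(a),0,-np.cos(a)])
up=Rz.apply([np.cos(th),0,np.sin(th)]); yax=Rz.apply([0,1,0])
def w(s,y,n): return rack2w(X[:3],rackpt(s,y,n))[0]+[0,0,X[3]]
def inv(P):
    q=Rz.inv().apply(np.array(P)-[X[0],X[1],X[3]+.045]); return np.array([q[0]*np.cos(th)+q[2]*np.sin(th),q[1],-q[0]*np.sin(th)+q[2]*np.cos(th)])
E
python3 - <<'E'
from plan import *
s=rows(w(.048,.001,.15),orient(tilt(th),up),n=16)
E
```

```text
from grasp [0.4992 0.3012 0.1496] TCP [0.4988 0.3011 0.3136] -> TCP [ 0.4702 -0.0477  0.3415]; dp(u) [ -1.15 -13.95   1.12] dr(u) [  2.42  -4.93 -10.07] n=16 row=[-0.07, -0.87, 0.07, 0.15, -0.31, -0.63]
```

Emit:
drive_tool(
  plan=[
    [[-0.07,-0.87,0.1,0.15,-0.31,-0.63],[-0.07,-0.87,0.1,0.15,-0.31,-0.63],[-0.07,-0.87,0.1,0.15,-0.31,-0.63],[-0.07,-0.87,0.1,0.15,-0.31,-0.63],[-0.07,-0.87,0.1,0.15,-0.31,-0.63],[-0.07,-0.87,0.1,0.15,-0.31,-0.63],[-0.07,-0.87,0.1,0.15,-0.31,-0.63],[-0.07,-0.87,0.1,0.15,-0.31,-0.63]],
  ],
)

```text
time: 8.5
position: [0.484, 0.1262, 0.3311]
tool_rot: [0.521, 0.842, 0.095, 0.105]
ft_force: [0.9, -0.2, -1.9]
grip_width: 0.0301
```

Emit:
drive_tool(
  plan=[
    [[-0.07,-0.87,0.04,0.15,-0.31,-0.63],[-0.07,-0.87,0.04,0.15,-0.31,-0.63],[-0.07,-0.87,0.04,0.15,-0.31,-0.63],[-0.07,-0.87,0.04,0.15,-0.31,-0.63],[-0.07,-0.87,0.04,0.15,-0.31,-0.63],[-0.07,-0.87,0.04,0.15,-0.31,-0.63],[-0.07,-0.87,0.04,0.15,-0.31,-0.63],[-0.07,-0.87,0.04,0.15,-0.31,-0.63]],
  ],
)

```text
time: 9.5
position: [0.4701, -0.0477, 0.3392]
tool_rot: [0.711, 0.649, 0.183, 0.2]
ft_force: [0.0, -0.2, -2.2]
grip_width: 0.0297
```

```bash
python3 - <<'E'
from plan import *
p,r,o=cur(); print(o["ft_force"].round(2),o["grip_width"],inv(grasp(p,r)).round(4),o["q"].round(2))
s=rows(w(.048,.001,.060),orient(tilt(th),up))
E
```

```text
[ 0.   -0.19 -2.19] 0.02966537190715035 [0.0464 0.0008 0.148 ] [-0.38  0.4   2.04  0.71  0.23 -0.95]
from grasp [ 0.5552 -0.0554  0.1992] TCP [ 0.4701 -0.0477  0.3392] -> TCP [ 0.517  -0.0519  0.2648]; dp(u) [ 1.88 -0.17 -2.97] dr(u) [-0.   -0.01  0.03] n=3 row=[0.63, -0.06, -0.99, -0.0, -0.0, 0.01]
```

Emit:
drive_tool(
  plan=[
    [[0.4,-0.05,-0.6,0,0,0],[0.5,-0.05,-0.8,0,0,0],[0.5,-0.05,-0.8,0,0,0],[0.45,0,-0.75,0,0,0],[0,0,0,0,0,0]],
  ],
)

```text
time: 10.12
position: [0.5168, -0.0508, 0.2643]
tool_rot: [0.711, 0.65, 0.182, 0.199]
ft_force: [-0.2, 0.0, -1.6]
grip_width: 0.0296
```

```bash
python3 - <<'E'
from plan import *
im={n:camera(n) for n in M}
p,r,o=cur(); g=inv(grasp(p,r)); print(o["ft_force"].round(2),g.round(4),o["q"].round(2))
# overlay: plate model at current grasp + rack bay2
zp=.0327
pl=[r.apply(np.c_[q[:,1],q[:,0],-q[:,2]]*[1,1,1])+p+r.apply([0,0,.164+zp]) for q in plate_local()]
rk=[np.array([w(*a) for a in l]) for l in ([(0,-.039,0),(0,.039,0)],[(0,-.039,.01),(.09,-.039,.01)],[(0,.039,.01),(.09,.039,.01)],[(0,-.2,.01),(0,.2,.01)])]
for n,(b,k) in {"scene":((225,185,325,260),8),"top":((255,130,335,190),9)}.items():
    crop(im[n],*b,k,f"pics/h1_{n}.png",[proj(n,q) for q in pl+rk])
E
```

```text
[ 0.2  -0.95 -1.34] [0.0476 0.0019 0.0612] [-0.35  0.59  1.99  1.33  0.14 -1.55]
```

View pics/h1_scene.png

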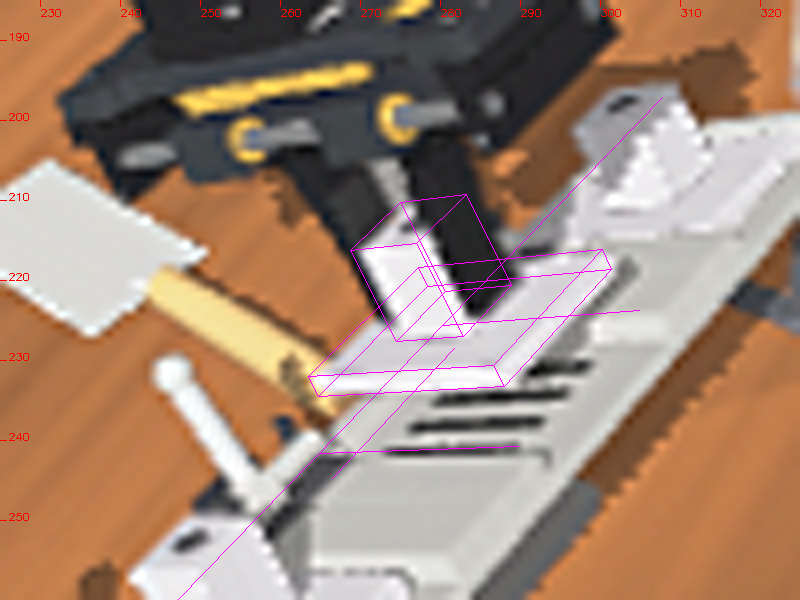

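View pics/h1_top.png

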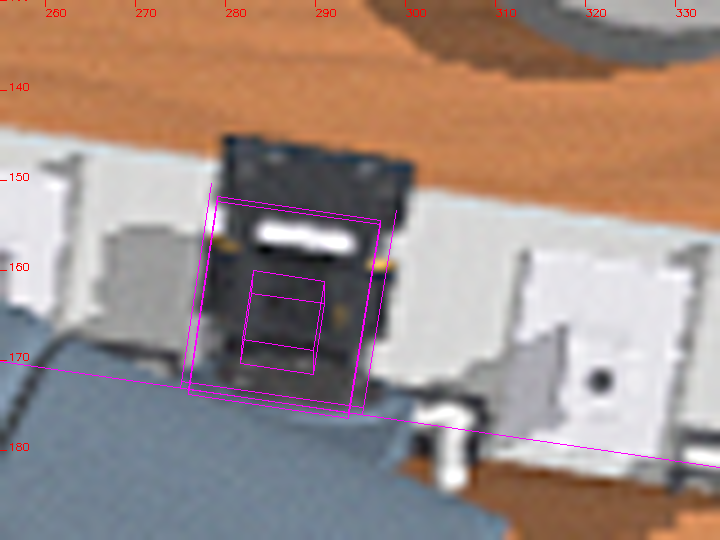

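Emit:
drive_tool(
  plan=[
    [[0.2,-0.03,-0.35,0,0,0],[0.15,-0.03,-0.25,0,0,0],[0.1,-0.02,-0.2,0,0,0],[0.04,0,-0.08,0,0,0],[0,0,0,0,0,0]],
  ],
)

```text
time: 10.85
position: [0.5289, -0.0528, 0.2445]
tool_rot: [0.71, 0.65, 0.183, 0.201]
ft_force: [0.4, 0.4, -2.4]
grip_width: 0.0296
```

```bash
python3 - <<'E'
from plan import *
p,r,o=cur(); g=inv(grasp(p,r)); print(o["ft_force"].round(2),g.round(4),o["q"].round(2),(orient(tilt(th),up)*r.inv()).as_rotvec().round(4))
E
```

```text
[ 0.45  0.38 -2.41] [0.0475 0.0008 0.0365] [-0.34  0.64  1.96  1.59  0.13 -1.81] [0.0015 0.     0.0014]
```

Emit:
drive_tool(
  plan=[
    [[0.02,0,-0.034,0,0,0],[0.02,0,-0.034,0,0,0],[0,0,0,0,0,0]],
  ],
)

```text
time: 11.22
position: [0.5301, -0.0528, 0.2423]
tool_rot: [0.71, 0.65, 0.183, 0.201]
ft_force: [-0.4, -0.0, -1.7]
grip_width: 0.0295
```

Emit:
drive_tool(
  plan=[
    [[0.02,0,-0.034,0,0,0],[0,0,0,0,0,0]],
  ],
)

```text
time: 11.48
position: [0.5306, -0.0529, 0.2414]
tool_rot: [0.71, 0.65, 0.183, 0.201]
ft_force: [0.4, -0.2, -1.2]
grip_width: 0.0295
```

Emit:
drive_tool(
  plan=[
    [[0.02,0,-0.034,0,0,0],[0,0,0,0,0,0]],
  ],
)

```text
time: 11.72
position: [0.5311, -0.0529, 0.2405]
tool_rot: [0.71, 0.65, 0.183, 0.201]
ft_force: [0.7, 0.2, -2.2]
grip_width: 0.03
```

Emit:
drive_tool(
  plan=[
    [[0.02,0,-0.034,0,0,0],[0,0,0,0,0,0]],
  ],
)

```text
time: 11.98
position: [0.5315, -0.0529, 0.2398]
tool_rot: [0.71, 0.65, 0.183, 0.201]
ft_force: [-0.5, -0.1, -1.1]
grip_width: 0.0297
```

Emit:
drive_tool(
  plan=[
    [[0.02,0,-0.034,0,0,0],[0,0,0,0,0,0]],
  ],
)

```text
time: 12.22
position: [0.5315, -0.0528, 0.2398]
tool_rot: [0.71, 0.65, 0.183, 0.201]
ft_force: [-6.3, -1.0, 8.4]
grip_width: 0.0297
```

Emit:
drive_tool(
  plan=[
    [[0.02,0,-0.034,0,0,0],[0,0,0,0,0,0]],
  ],
)

```text
time: 12.48
position: [0.5314, -0.0527, 0.2397]
tool_rot: [0.71, 0.649, 0.183, 0.201]
ft_force: [-10.1, -0.3, 15.4]
grip_width: 0.0298
```

Emit:
drive_tool(
  plan=[
    [[-0.025,0,0.045,0,0,0],[-0.034,0.003,-0.021,0,0,0],[-0.034,0.003,-0.021,0,0,0],[-0.034,0.003,-0.021,0,0,0],[0,0,0,0,0,0]],
  ],
)

```text
time: 13.1
position: [0.5307, -0.0528, 0.2394]
tool_rot: [0.709, 0.649, 0.185, 0.203]
ft_force: [-3.0, 0.8, 11.9]
grip_width: 0.0299
```

Emit:
drive_tool(
  plan=[
    [[-0.034,0.003,-0.021,0,0,0],[0,0,0,0,0,0]],
  ],
)

```text
time: 13.35
position: [0.5303, -0.0529, 0.2392]
tool_rot: [0.709, 0.649, 0.185, 0.203]
ft_force: [-1.7, 0.7, 12.1]
grip_width: 0.0297
```

Emit:
drive_tool(
  plan=[
    [[-0.034,0.003,-0.021,0,0,0],[0,0,0,0,0,0]],
  ],
)

```text
time: 13.6
position: [0.53, -0.0529, 0.2391]
tool_rot: [0.709, 0.649, 0.186, 0.204]
ft_force: [-1.3, 1.0, 13.6]
grip_width: 0.0298
```

```bash
python3 - <<'E'
from plan import *
p,r,o=cur(); g=inv(grasp(p,r)); f=o["ft_force"]; print(f.round(2),"up",f@up,"n",-f@tilt(th),g.round(4),o["q"].round(2))
E
```

```text
[-1.25  1.04 13.64] up 5.986217759348935 n 12.328550164812254 [0.047  0.001  0.0313] [-0.34  0.66  1.97  1.75  0.13 -1.97]
```

Emit:
drive_tool(
  plan=[
    [[-0.02,0,0.034,0,0,0],[0,0,0,0,0,0],[-0.034,0.003,-0.021,0,0,0],[0,0,0,0,0,0]],
  ],
)

```text
time: 14.1
position: [0.5264, -0.0524, 0.2367]
tool_rot: [0.71, 0.65, 0.183, 0.201]
ft_force: [-0.3, -0.8, 1.0]
grip_width: 0.0294
```

```bash
cat > st.py <<'E'
from plan import *
p,r,o=cur(); g=inv(grasp(p,r)); f=o["ft_force"]; print(f.round(2),"up",(f@up).round(2),"n",(-f@tilt(th)).round(2),"grasp s,y,n",g.round(4),"rot",(orient(tilt(th),up)*r.inv()).as_rotvec().round(3),o["q"].round(2),o["grip_width"],o["time"],"mom",o["moment"].round(2))
E
python3 st.py
```

```text
[-0.32 -0.76  1.04] up 0.33 n 1.02 grasp s,y,n [0.0412 0.001  0.0311] rot [ 0.001 -0.001  0.001] [-0.34  0.66  1.97  1.77  0.13 -1.98] 0.029418564339990405 14.1 mom [-0.    0.12  0.04]
```

Emit:
drive_tool(
  plan=[
    [[-0.034,0.003,-0.021,0,0,0],[0,0,0,0,0,0]],
  ],
)

```text
time: 14.35
position: [0.5252, -0.0522, 0.236]
tool_rot: [0.71, 0.65, 0.182, 0.2]
ft_force: [0.3, 0.1, -0.8]
grip_width: 0.0296
```

```bash
python3 st.py
```

```text
[ 0.28  0.08 -0.77] up -0.17 n -0.8 grasp s,y,n [0.0397 0.0011 0.0312] rot [ 0.001 -0.001  0.001] [-0.34  0.66  1.98  1.79  0.13 -2.01] 0.029610447944504223 14.35 mom [ 0.05  0.31 -0.03]
```

Emit:
drive_tool(
  plan=[
    [[-0.034,0.003,-0.021,0,0,0],[0,0,0,0,0,0]],
  ],
)

```text
time: 14.6
position: [0.5243, -0.0522, 0.2355]
tool_rot: [0.71, 0.65, 0.182, 0.2]
ft_force: [-0.1, -0.1, -1.5]
grip_width: 0.0296
```

```bash
python3 st.py
```

```text
[-0.12 -0.08 -1.49] up -0.88 n -1.21 grasp s,y,n [0.0387 0.001  0.0312] rot [ 0.001 -0.001  0.001] [-0.34  0.66  1.98  1.81  0.13 -2.03] 0.02963569922986871 14.6 mom [0.04 0.39 0.01]
```

Emit:
drive_tool(
  plan=[
    [[-0.03,0.003,-0.025,0,0,0],[0,0,0,0,0,0]],
  ],
)

```text
time: 14.85
position: [0.5238, -0.0521, 0.2351]
tool_rot: [0.71, 0.65, 0.183, 0.201]
ft_force: [-0.5, 0.8, -0.2]
grip_width: 0.0297
```

```bash
python3 st.py; python3 - <<'E'
from plan import *
im={n:camera(n) for n in M}
p,r,o=cur()
zp=.0320
pl=[r.apply(np.c_[q[:,1],q[:,0],-q[:,2]])+p+r.apply([0,0,.164+zp]) for q in plate_local()]
for n,(b,k) in {"scene":((235,190,315,250),10),"top":((255,140,335,190),10)}.items():
    crop(im[n],*b,k,f"pics/h2_{n}.png",[proj(n,q) for q in pl[:0]])
E
```

```text
[-0.49  0.77 -0.18] up -0.57 n 0.14 grasp s,y,n [0.0382 0.001  0.0311] rot [ 0.001 -0.001  0.001] [-0.34  0.66  1.98  1.83  0.13 -2.05] 0.029682665229018183 14.85 mom [0.06 0.38 0.  ]
```

View pics/h2_scene.png

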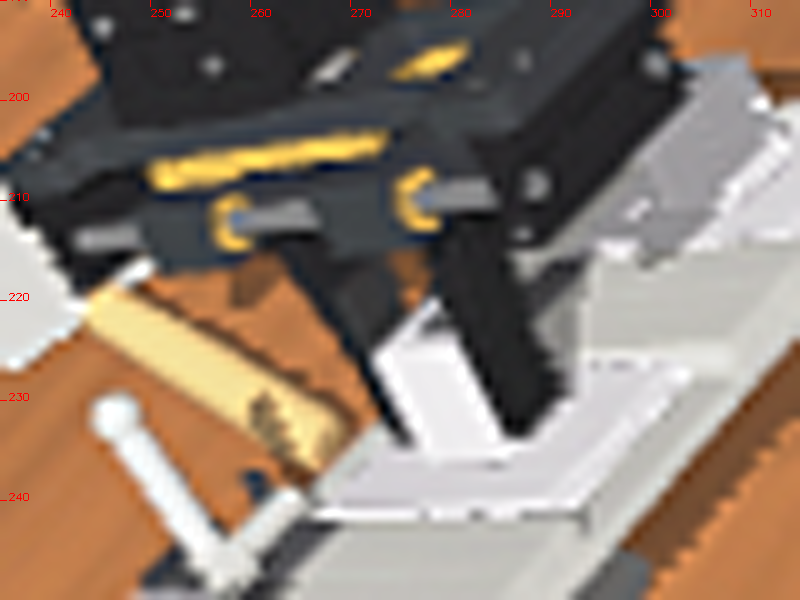

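View pics/h2_top.png

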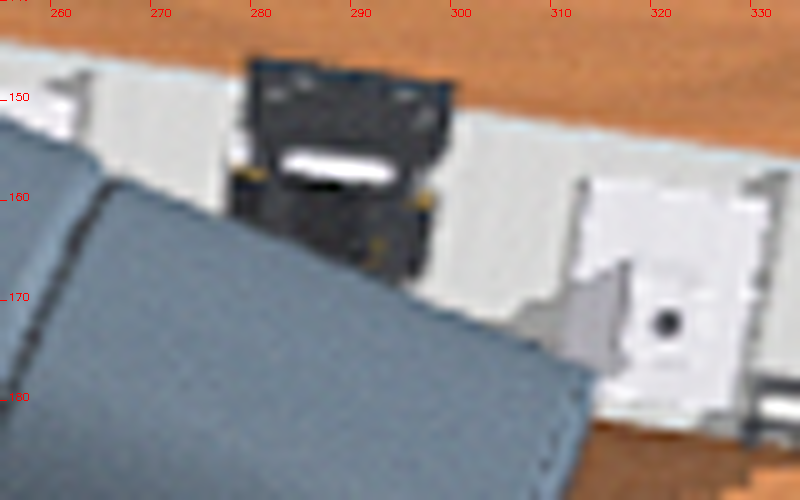

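Emit:
drive_tool(
  plan=[
    [[-0.034,0.003,-0.021,0,0,0],[0,0,0,0,0,0]],
  ],
)

```text
time: 15.2
position: [0.5232, -0.0521, 0.2348]
tool_rot: [0.71, 0.65, 0.183, 0.201]
ft_force: [0.9, -0.7, -0.1]
grip_width: 0.0298
```

```bash
python3 st.py
```

```text
[ 0.87 -0.68 -0.14] up 0.72 n -0.6 grasp s,y,n [0.0376 0.001  0.0312] rot [0.001 0.    0.001] [-0.34  0.66  1.98  1.85  0.14 -2.07] 0.029834391660534105 15.2 mom [0.08 0.28 0.02]
```

Emit:
drive_tool(
  plan=[
    [[-0.034,0.003,-0.021,0,0,0],[0,0,0,0,0,0]],
  ],
)

```text
time: 15.45
position: [0.5229, -0.0521, 0.2346]
tool_rot: [0.71, 0.65, 0.184, 0.201]
ft_force: [1.9, 0.2, 0.8]
grip_width: 0.0299
```

```bash
python3 st.py
```

```text
[1.92 0.15 0.78] up 2.03 n -0.32 grasp s,y,n [0.0375 0.001  0.0312] rot [0.001 0.002 0.001] [-0.34  0.66  1.98  1.87  0.14 -2.09] 0.029850661547673445 15.45 mom [ 0.01 -0.15  0.1 ]
```

Emit:
drive_tool(
  plan=[
    [[-0.034,0.003,-0.021,0,0,0],[-0.034,0.003,-0.021,0,0,0],[0,0,0,0,0,0]],
  ],
)

```text
time: 15.82
position: [0.5222, -0.0521, 0.2343]
tool_rot: [0.709, 0.649, 0.185, 0.202]
ft_force: [4.1, -0.1, 5.7]
grip_width: 0.03
```

```bash
python3 st.py
```

```text
[ 4.1  -0.1   5.71] up 6.48 n 2.72 grasp s,y,n [0.0373 0.001  0.0314] rot [0.001 0.005 0.   ] [-0.34  0.66  1.99  1.91  0.14 -2.13] 0.029980076921752825 15.825 mom [-0.15 -0.87  0.05]
```

Emit:
drive_tool(
  plan=[
    [[0.05,-0.004,0.031,0,0,0],[0,0,0,0,0,0]],
  ],
)

```text
time: 16.08
position: [0.5227, -0.0521, 0.2345]
tool_rot: [0.71, 0.65, 0.184, 0.202]
ft_force: [5.5, 1.0, 5.4]
grip_width: 0.0299
```

```bash
python3 st.py
```

```text
[5.51 0.98 5.44] up 7.46 n 1.81 grasp s,y,n [0.0374 0.001  0.0312] rot [0.001 0.002 0.001] [-0.34  0.66  1.98  1.88  0.14 -2.1 ] 0.029941293828035256 16.075 mom [-0.13 -0.88  0.17]
```

Emit:
drive_tool(
  plan=[
    [[0,0,0,0,0,0],[0,0,0,0,0,0],[0,0,0,0,0,0],[0,0,0,0,0,0]],
  ],
  grip=0.45,
)

```text
time: 16.58
position: [0.521, -0.0519, 0.2333]
tool_rot: [0.711, 0.65, 0.182, 0.2]
ft_force: [0.4, 0.5, -0.8]
grip_width: 0.0473
```

```bash
python3 st.py
```

```text
[ 0.42  0.54 -0.81] up -0.11 n -0.88 grasp s,y,n [0.0345 0.001  0.0311] rot [ 0.001 -0.003  0.002] [-0.34  0.66  1.99  1.88  0.14 -2.1 ] 0.047348560537553055 16.575 mom [-0.03  0.29  0.03]
```

Emit:
drive_tool(
  plan=[
    [[0.08,-0.01,0.05,0,0,0],[-0.1,0.01,0.17,0,0,0],[-0.3,0.03,0.5,0,0,0],[-0.5,0.05,0.85,0,0,0],[-0.5,0.05,0.85,0,0,0],[-0.5,0.05,0.85,0,0,0],[-0.5,0.05,0.85,0,0,0],[-0.5,0.05,0.85,0,0,0]],
  ],
)

```text
time: 17.58
position: [0.4504, -0.0448, 0.3585]
tool_rot: [0.71, 0.65, 0.182, 0.2]
ft_force: [1.0, 0.1, -0.2]
grip_width: 0.0477
```

```bash
python3 st.py; python3 - <<'E'
from plan import *
im={n:camera(n) for n in M}
for n,(b,k) in {"scene":((205,190,315,270),7),"top":((255,140,335,190),10)}.items():
    crop(im[n],*b,k,f"pics/h3_{n}.png")
    cv2.imwrite(f"pics/h3_{n}_raw.png",im[n][:,:,::-1])
rows(w(.005,-.076,.12),orient(tilt(th),-yax))
rows(w(.005,-.076,.12),orient(tilt(th),yax))
E
```

```text
[ 1.04  0.06 -0.19] up 0.78 n -0.7 grasp s,y,n [0.0396 0.0018 0.1749] rot [ 0.001 -0.002  0.002] [-0.39  0.33  2.07  0.64  0.26 -0.88] 0.04772596432643089 17.575 mom [-0.01  0.25 -0.05]
from grasp [ 0.5359 -0.0527  0.2198] TCP [ 0.4503 -0.0447  0.3595] -> TCP [ 0.4425 -0.1226  0.2935]; dp(u) [-0.31 -3.12 -2.64] dr(u) [  7.84  -0.7  -12.77] n=13 row=[-0.02, -0.24, -0.2, 0.6, -0.05, -0.98]
from grasp [ 0.5359 -0.0527  0.2198] TCP [ 0.4503 -0.0447  0.3595] -> TCP [ 0.4425 -0.1226  0.2935]; dp(u) [-0.31 -3.12 -2.64] dr(u) [-7.8   0.72 12.79] n=13 row=[-0.02, -0.24, -0.2, -0.6, 0.06, 0.98]
```

View pics/h3_scene.png

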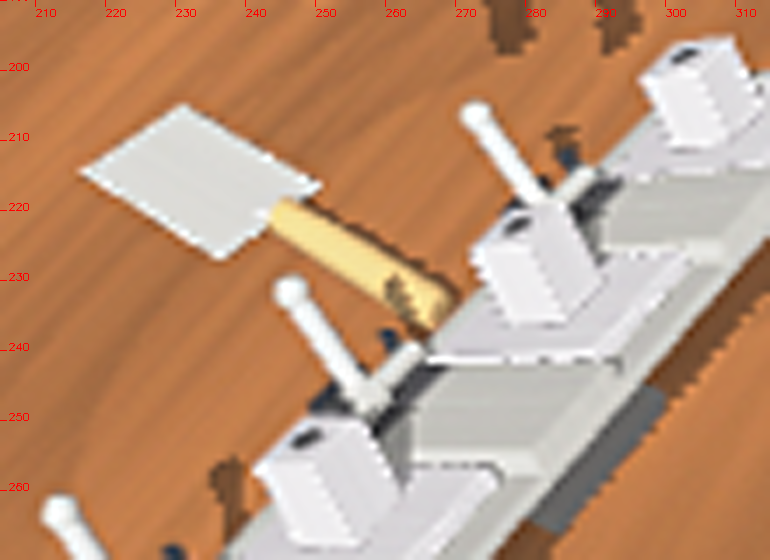

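View pics/h3_top.png

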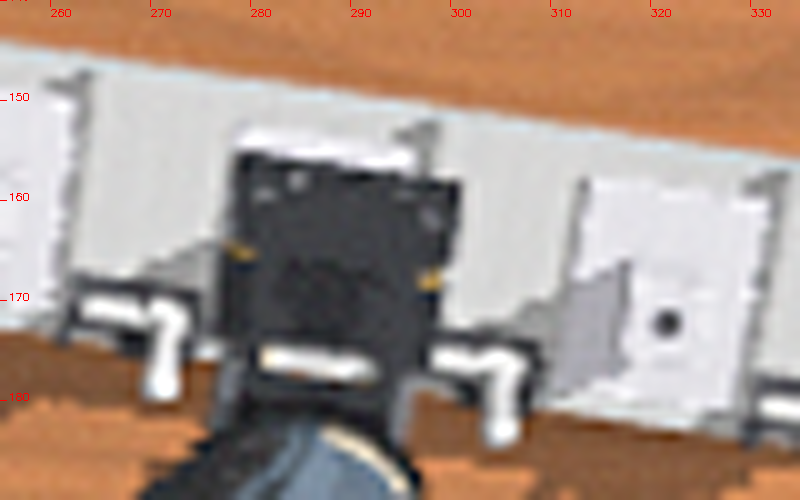

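```bash
python3 - <<'E'
from plan import *
for nm,p in {"a":(684,55),"mine":(516,223),"b":(306,440)}.items():
    q=raw(p,7,(205,190)); r=least_squares(lambda v:(proj("scene",w(v[0],v[1],.044))-q).ravel(),[.04,0]).x; print(nm,r.round(4))
# near upper-right corners of slab/ divider end
im={n:cv2.imread(f"pics/h3_{n}_raw.png")[:,:,::-1] for n in M}
crop(im["scene"],250,210,305,250,14,"pics/h4.png")
crop(im["scene"],215,240,285,290,11,"pics/h5.png")
E
```

```text
a [0.0428 0.1286]
mine [0.0408 0.0022]
b [ 0.0422 -0.1343]
```

View pics/h4.png

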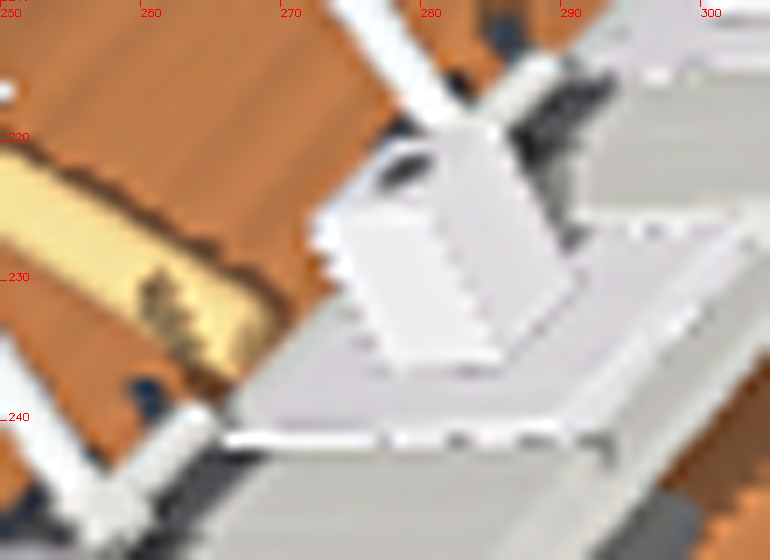

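View pics/h5.png

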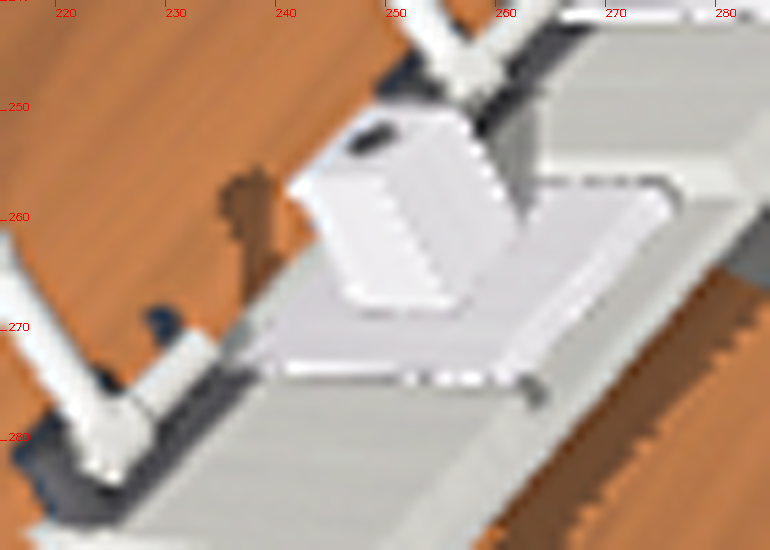

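Emit:
drive_tool(
  plan=[
    [[-0.05,-0.24,0,0.6,-0.05,-0.97],[-0.05,-0.24,0,0.6,-0.05,-0.97],[-0.05,-0.24,0,0.6,-0.05,-0.97],[-0.05,-0.24,0,0.6,-0.05,-0.97],[-0.05,-0.24,0,0.6,-0.05,-0.97],[-0.05,-0.24,0,0.6,-0.05,-0.97],[-0.05,-0.24,0,0.6,-0.05,-0.97],[-0.05,-0.24,0,0.6,-0.05,-0.97]],
  ],
)

```text
time: 18.68
position: [0.4414, -0.0933, 0.3571]
tool_rot: [0.93, 0.249, 0.255, 0.09]
ft_force: [-0.2, -0.2, 1.0]
grip_width: 0.0479
```

```bash
python3 st.py; python3 - <<'E'
from plan import *
rows(w(-.005,-.076,.12),orient(tilt(th),-yax))
E
```

```text
[-0.16 -0.18  0.96] up 0.38 n 0.9 grasp s,y,n [ 0.0347 -0.046   0.1762] rot [-0.504  0.04   0.818] [-0.52  0.34  2.07  0.78  0.32 -0.17] 0.04788407814043997 18.675 mom [ 0.03  0.36 -0.04]
from grasp [ 0.5265 -0.0999  0.2171] TCP [ 0.4414 -0.0933  0.3571] -> TCP [ 0.434  -0.1218  0.2882]; dp(u) [-0.29 -1.14 -2.75] dr(u) [ 2.98 -0.27 -4.99] n=5 row=[-0.06, -0.23, -0.55, 0.6, -0.05, -1.0]
```

Emit:
drive_tool(
  plan=[
    [[-0.06,-0.23,-0.45,0.6,-0.05,-1],[-0.06,-0.23,-0.45,0.6,-0.05,-1],[-0.06,-0.23,-0.45,0.6,-0.05,-1],[-0.06,-0.23,-0.45,0.6,-0.05,-1],[-0.06,-0.23,-0.45,0.6,-0.05,-1],[0,0,-0.45,0,0,0],[0,0,0,0,0,0]],
  ],
)

```text
time: 19.55
position: [0.4336, -0.1218, 0.2891]
tool_rot: [0.962, -0.042, 0.269, 0.011]
ft_force: [0.3, -0.2, 0.1]
grip_width: 0.0478
```

```bash
python3 st.py; python3 - <<'E'
from plan import *
im={n:camera(n) for n in M}
for n,(b,k) in {"scene":((205,170,315,250),7),"top":((265,140,345,200),9)}.items():
    crop(im[n],*b,k,f"pics/k1_{n}.png")
rows(w(-.005,-.076,.067),orient(tilt(th),-yax))
E
```

```text
[ 0.32 -0.15  0.07] up 0.32 n -0.11 grasp s,y,n [-0.0057 -0.0759  0.121 ] rot [-0.815  0.067  1.34 ] [-0.6   0.49  2.13  1.47  0.26 -0.34] 0.04775586667761331 19.55 mom [ 0.05  0.34 -0.03]
from grasp [ 0.5189 -0.1292  0.1501] TCP [ 0.4338 -0.1218  0.2901] -> TCP [ 0.4616 -0.1243  0.2431]; dp(u) [ 1.11 -0.1  -1.88] dr(u) [ 0.   -0.02 -0.02] n=2 row=[0.56, -0.05, -0.94, 0.0, -0.01, -0.01]
```

View pics/k1_scene.png

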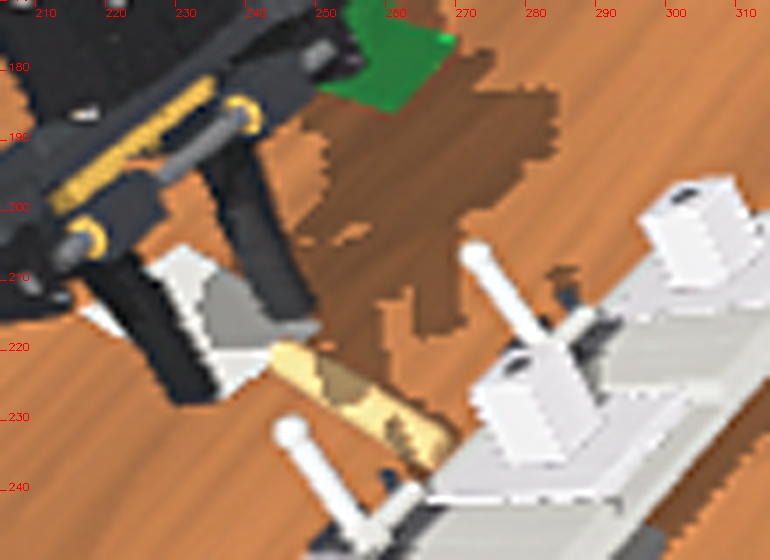

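View pics/k1_top.png

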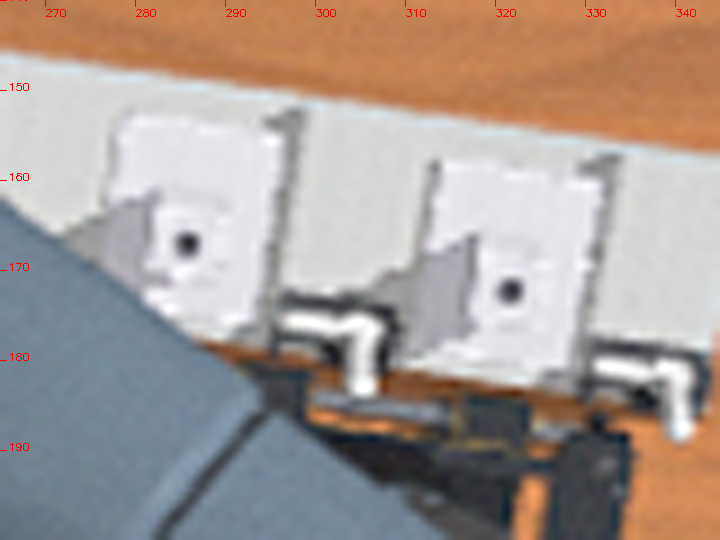

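Emit:
drive_tool(
  plan=[
    [[0.3,-0.03,-0.5,0,0,0],[0.3,-0.03,-0.5,0,0,0],[0,0,0,0,0,0]],
  ],
)

```text
time: 20.02
position: [0.4491, -0.1233, 0.2654]
tool_rot: [0.962, -0.041, 0.271, 0.012]
ft_force: [-0.4, -0.4, 0.3]
grip_width: 0.0482
```

```bash
python3 st.py; python3 - <<'E'
from plan import *
im={n:camera(n) for n in M}
p,r,o=cur()
for n,(b,k) in {"scene":((205,190,285,250),10),"top":((275,150,345,200),10)}.items():
    crop(im[n],*b,k,f"pics/k2_{n}.png",[proj(n,[grasp(p,r)]),proj(n,[grasp(p,r,.182)]),proj(n,[grasp(p,r,.182)+yax*.024]),proj(n,[grasp(p,r,.182)-yax*.024])])
E
```

```text
[-0.37 -0.38  0.29] up -0.14 n 0.42 grasp s,y,n [-0.0043 -0.076   0.0926] rot [-0.816  0.07   1.337] [-0.58  0.56  2.11  1.69  0.25 -0.55] 0.04815268906730485 20.025 mom [ 0.09  0.33 -0.06]
```

View pics/k2_scene.png

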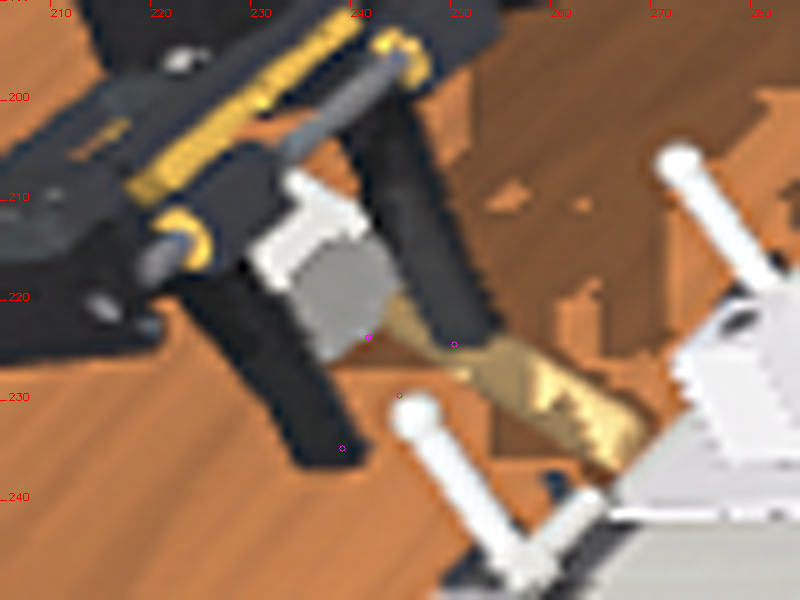

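View pics/k2_top.png

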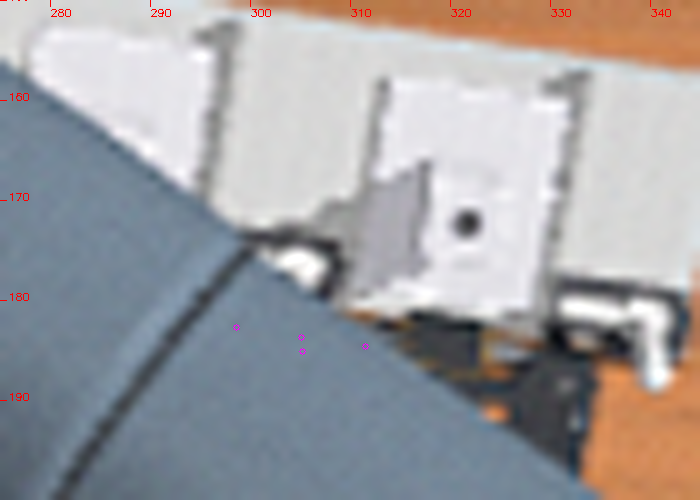

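Emit:
drive_tool(
  plan=[
    [[0.27,0.02,-0.43,0,0,0],[0.26,0.02,-0.43,0,0,0],[0,0,0,0,0,0]],
  ],
)

```text
time: 20.5
position: [0.462, -0.1222, 0.2442]
tool_rot: [0.962, -0.041, 0.271, 0.012]
ft_force: [-0.4, 1.2, 0.8]
grip_width: 0.0478
```

Emit:
drive_tool(
  plan=[
    [[0,0,0,0,0,0],[0,0,0,0,0,0],[0,0,0,0,0,0],[0,0,0,0,0,0],[0,0,0,0,0,0]],
  ],
  grip=1,
  force=8,
)

```text
time: 21.12
position: [0.462, -0.1223, 0.2442]
tool_rot: [0.962, -0.041, 0.271, 0.012]
ft_force: [-1.2, -0.0, 0.6]
grip_width: 0.0119
```

```bash
python3 st.py
```

```text
[-1.2  -0.03  0.63] up -0.69 n 1.16 grasp s,y,n [-0.0044 -0.074   0.0679] rot [-0.816  0.071  1.337] [-0.56  0.62  2.1   1.86  0.25 -0.71] 0.011917722016995634 21.125 mom [-0.01  0.32 -0.04]
```

Emit:
drive_tool(
  plan=[
    [[0.02,0.2,0,0,0,0],[0.03,0.35,0,0,0,0],[0.03,0.35,0,0,0,0],[0,0,0,0,0,0]],
  ],
)

```text
time: 21.62
position: [0.464, -0.099, 0.2442]
tool_rot: [0.962, -0.04, 0.271, 0.012]
ft_force: [-0.8, 0.6, 1.3]
grip_width: 0.0124
```

```bash
python3 st.py; python3 - <<'E'
from plan import *
im=camera("scene"); crop(im,205,190,285,250,10,"pics/m1.png")
E
```

```text
[-0.79  0.61  1.33] up -0.02 n 1.57 grasp s,y,n [-0.0044 -0.0503  0.0678] rot [-0.817  0.07   1.336] [-0.5   0.62  2.11  1.97  0.23 -0.77] 0.012382100989021741 21.625 mom [0.22 0.3  0.07]
```

View pics/m1.png

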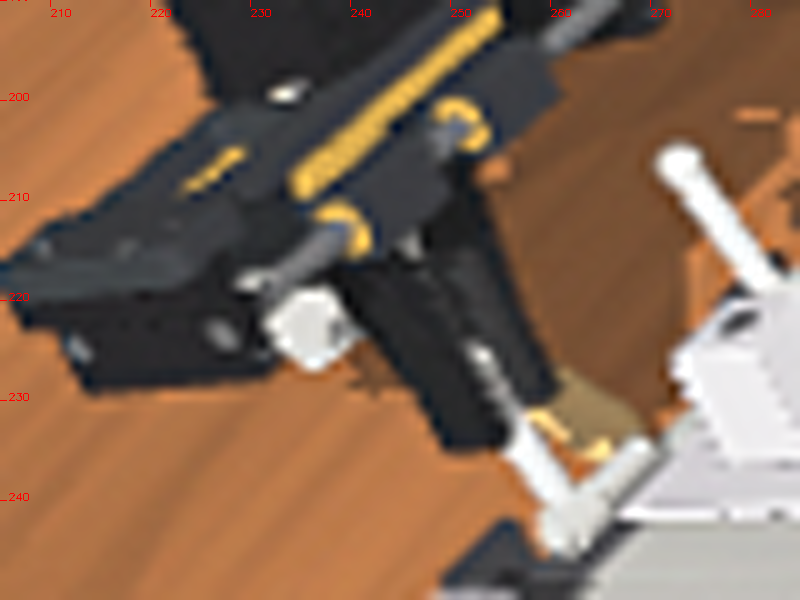

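Emit:
drive_tool(
  plan=[
    [[0.01,0.12,0,0,0,0],[0.01,0.12,0,0,0,0],[0,0,0,0,0,0]],
  ],
)

```text
time: 22.05
position: [0.4647, -0.0956, 0.2442]
tool_rot: [0.962, -0.043, 0.27, 0.015]
ft_force: [-3.3, -8.0, 2.7]
grip_width: 0.0116
```

Emit:
drive_tool(
  plan=[
    [[0.01,0.1,0,0,0,0],[0,0,0,0,0,0]],
  ],
)

```text
time: 22.3
position: [0.465, -0.0943, 0.2444]
tool_rot: [0.962, -0.044, 0.269, 0.016]
ft_force: [-4.7, -13.6, 2.9]
grip_width: 0.0119
```

```bash
python3 st.py
```

```text
[ -4.71 -13.62   2.95] up -1.44 n 4.34 grasp s,y,n [-0.0044 -0.0474  0.0678] rot [-0.809  0.075  1.346] [-0.49  0.62  2.11  2.01  0.22 -0.79] 0.01189450583845505 22.3 mom [-1.76  0.67 -1.08]
```

```bash
cat > arc.py <<'E'
from plan import *
import sys
# args: start angle, end angle, n rows, end tilt, sr nr
p,r,o=cur(); g=inv(grasp(p,r))
sr,nr=.006,.020
rad=np.hypot(sr-g[0],g[2]-nr); a0=np.arctan2(sr-g[0],g[2]-nr); a1=float(sys.argv[1]); n=int(sys.argv[2]); t1=float(sys.argv[3]); y1=float(sys.argv[4]) if len(sys.argv)>4 else g[1]
dcur=r.apply([0,0,1]); dl=Rz.inv().apply(dcur); t0=np.arctan2(dl[0],-dl[2])
print("rad",rad.round(4),"a0",a0.round(3),"tilt0",t0.round(3),"lat",dl[1].round(3))
pp,rr=p,r
for k in range(1,n+1):
    a=a0+(a1-a0)*k/n; t=t0+(t1-t0)*k/n
    G=w(sr-rad*np.sin(a),g[1]+(y1-g[1])*k/n,nr+rad*np.cos(a)); R1=R.from_rotvec(Rz.apply([0,-(t-t0),0]))*r
    P=G-R1.apply([0,0,.164])
    print(np.round(np.r_[(P-pp)/.025,(R1*rr.inv()).as_rotvec()/np.radians(6)],2).tolist(), P.round(3)); pp,rr=P,R1
E
python3 arc.py 1.42 10 .68
```

```text
rad 0.0489 a0 0.215 tilt0 0.546 lat -0.009
[-0.23, 0.02, -0.22, -0.01, -0.13, 0.0] [ 0.459 -0.094  0.239]
[-0.21, 0.02, -0.24, -0.01, -0.13, 0.0] [ 0.454 -0.093  0.233]
[-0.19, 0.02, -0.25, -0.01, -0.13, -0.0] [ 0.449 -0.093  0.227]
[-0.16, 0.01, -0.27, -0.01, -0.13, 0.0] [ 0.445 -0.093  0.22 ]
[-0.13, 0.01, -0.28, -0.01, -0.13, -0.0] [ 0.442 -0.092  0.213]
[-0.1, 0.01, -0.28, -0.01, -0.13, -0.0] [ 0.439 -0.092  0.206]
[-0.08, 0.01, -0.29, -0.01, -0.13, 0.0] [ 0.437 -0.092  0.199]
[-0.05, 0.0, -0.29, -0.01, -0.13, 0.0] [ 0.436 -0.092  0.191]
[-0.02, 0.0, -0.28, -0.01, -0.13, 0.0] [ 0.436 -0.092  0.184]
[0.01, -0.0, -0.28, -0.01, -0.13, 0.0] [ 0.436 -0.092  0.177]
```

Emit:
drive_tool(
  plan=[
    [[0,-0.06,0,0,0,0],[-0.23,0.02,-0.22,0,-0.13,0],[-0.21,0.02,-0.24,0,-0.13,0],[-0.19,0.02,-0.25,0,-0.13,0],[-0.16,0.01,-0.27,0,-0.13,0],[0,0,0,0,0,0]],
  ],
)

```text
time: 23.05
position: [0.4452, -0.0938, 0.2191]
tool_rot: [0.954, -0.045, 0.295, 0.013]
ft_force: [-4.4, -12.8, 1.3]
grip_width: 0.012
```

```bash
python3 st.py; python3 arc.py 1.42 6 .68;  python3 - <<'E'
from plan import *
im=camera("scene"); crop(im,205,190,285,250,10,"pics/m2.png")
E
```

```text
[ -4.41 -12.85   1.27] up -2.12 n 2.79 grasp s,y,n [-0.0255 -0.0473  0.0568] rot [-0.85   0.116  1.325] [-0.52  0.69  2.18  2.42  0.37 -1.24] 0.011978768788048351 23.05 mom [-1.7   0.86 -1.15]
rad 0.0484 a0 0.709 tilt0 0.6 lat -0.002
[-0.13, 0.01, -0.27, -0.01, -0.13, -0.0] [ 0.442 -0.093  0.212]
[-0.1, 0.01, -0.28, -0.01, -0.13, 0.0] [ 0.439 -0.093  0.205]
[-0.07, 0.01, -0.28, -0.01, -0.13, -0.0] [ 0.438 -0.093  0.198]
[-0.05, 0.0, -0.28, -0.01, -0.13, 0.0] [ 0.436 -0.093  0.191]
[-0.02, 0.0, -0.28, -0.01, -0.13, 0.0] [ 0.436 -0.093  0.184]
[0.01, -0.0, -0.27, -0.01, -0.13, 0.0] [ 0.436 -0.093  0.178]
```

View pics/m2.png

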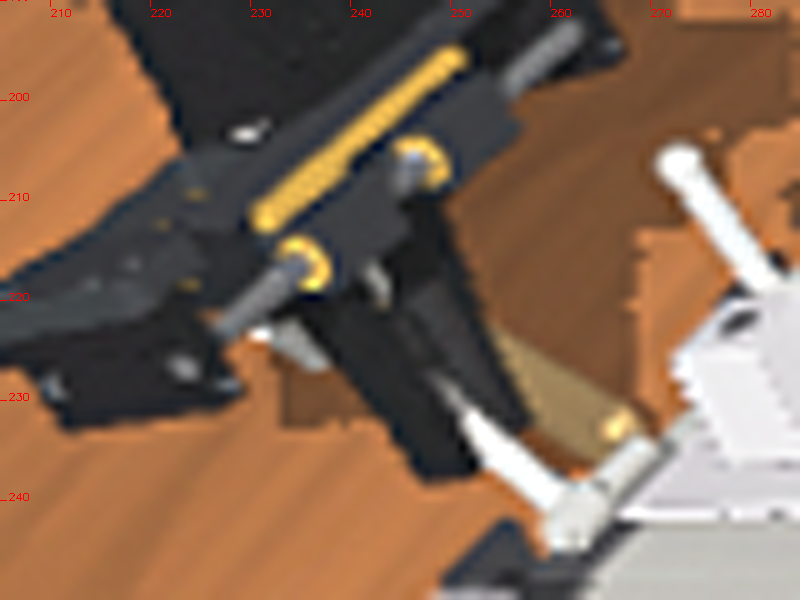

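Emit:
drive_tool(
  plan=[
    [[-0.13,-0.05,-0.27,0,-0.13,0],[-0.1,0.01,-0.28,0,-0.13,0],[-0.07,0.01,-0.28,0,-0.13,0],[0,0,0,0,0,0]],
  ],
)

```text
time: 23.6
position: [0.4375, -0.094, 0.1981]
tool_rot: [0.948, -0.045, 0.315, 0.011]
ft_force: [-4.5, -10.3, -0.7]
grip_width: 0.0114
```

```bash
python3 st.py; python3 arc.py 1.42 3 .68
```

```text
[ -4.48 -10.27  -0.71] up -3.4 n 1.26 grasp s,y,n [-0.0363 -0.0476  0.0433] rot [-0.878  0.147  1.307] [-0.54  0.76  2.21  2.55  0.49 -1.4 ] 0.011403774704681716 23.6 mom [-1.32  0.93 -1.09]
rad 0.0483 a0 1.068 tilt0 0.641 lat 0.002
[-0.04, 0.0, -0.28, -0.01, -0.12, -0.0] [ 0.436 -0.094  0.191]
[-0.02, 0.0, -0.27, -0.01, -0.12, 0.0] [ 0.436 -0.094  0.184]
[0.01, -0.0, -0.27, -0.01, -0.12, -0.0] [ 0.436 -0.094  0.178]
```

Emit:
drive_tool(
  plan=[
    [[-0.04,0,-0.28,0,-0.12,0],[-0.02,0,-0.27,0,-0.12,0],[0,0,0,0,0,0]],
  ],
)

```text
time: 23.98
position: [0.4362, -0.0941, 0.1843]
tool_rot: [0.944, -0.046, 0.327, 0.011]
ft_force: [-3.8, -10.9, -1.8]
grip_width: 0.0112
```

```bash
python3 st.py
```

```text
[ -3.8  -10.88  -1.81] up -3.36 n -0.06 grasp s,y,n [-0.0404 -0.0476  0.0326] rot [-0.895  0.168  1.296] [-0.54  0.8   2.23  2.6   0.57 -1.46] 0.011220906314090036 23.975 mom [-1.25  0.94 -1.03]
```

Emit:
drive_tool(
  plan=[
    [[0,0,-0.14,0,-0.06,0],[0,0,-0.14,0,-0.06,0],[0,0,0,0,0,0]],
  ],
)

```text
time: 24.35
position: [0.4365, -0.0942, 0.1775]
tool_rot: [0.942, -0.046, 0.333, 0.011]
ft_force: [-2.7, -10.8, -1.0]
grip_width: 0.0122
```

```bash
python3 st.py; python3 - <<'E'
from plan import *
im=camera("scene"); crop(im,205,190,285,250,10,"pics/m3.png")
im=camera("top"); crop(im,265,140,345,200,9,"pics/m3t.png")
E
```

```text
[ -2.66 -10.77  -0.97] up -1.96 n 0.06 grasp s,y,n [-0.0416 -0.0476  0.027 ] rot [-0.903  0.179  1.291] [-0.54  0.82  2.23  2.62  0.6  -1.49] 0.012189753995413362 24.35 mom [-1.31  0.89 -1.06]
```

View pics/m3.png

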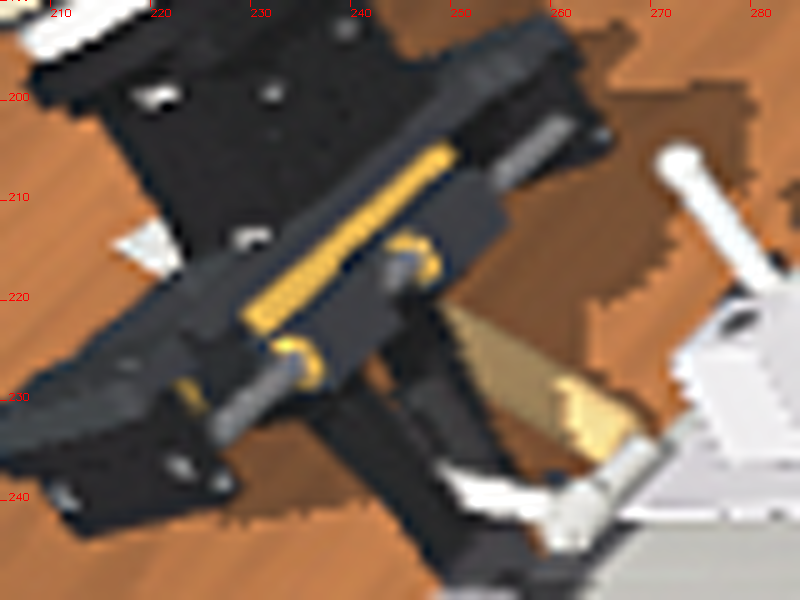

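View pics/m3t.png

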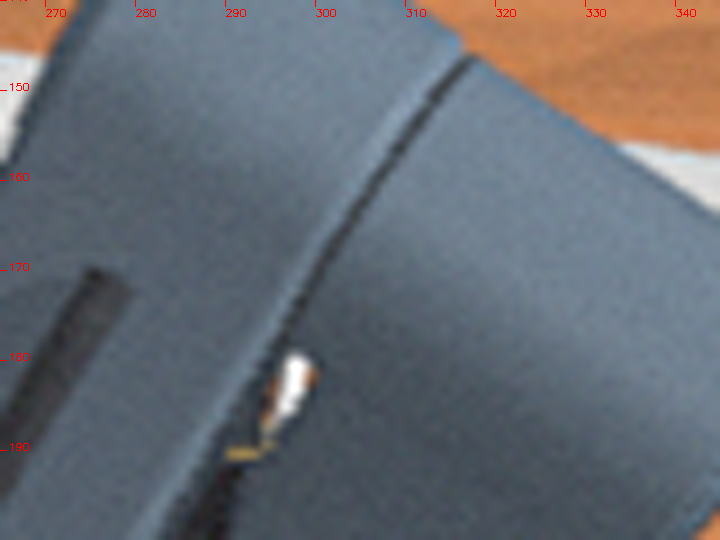

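Emit:
drive_tool(
  plan=[
    [[0.02,0,-0.07,0,0,0],[0.02,0,-0.07,0,0,0],[0,0,0,0,0,0]],
  ],
)

```text
time: 24.82
position: [0.4376, -0.0943, 0.1742]
tool_rot: [0.941, -0.046, 0.334, 0.011]
ft_force: [-3.8, -11.0, -1.9]
grip_width: 0.0114
```

```bash
python3 st.py
```

```text
[ -3.78 -11.03  -1.89] up -3.37 n -0.15 grasp s,y,n [-0.0423 -0.0476  0.0236] rot [-0.903  0.18   1.29 ] [-0.54  0.83  2.23  2.63  0.61 -1.49] 0.011446211679329507 24.825 mom [-1.29  0.88 -1.09]
```

Emit:
drive_tool(
  plan=[
    [[0.03,0,-0.05,0,0,0],[0.03,0,-0.05,0,0,0],[0,0,0,0,0,0]],
  ],
)

```text
time: 25.2
position: [0.4386, -0.0941, 0.1723]
tool_rot: [0.941, -0.046, 0.334, 0.011]
ft_force: [-7.0, -12.1, 5.1]
grip_width: 0.0112
```

```bash
python3 st.py
```

```text
[ -7.02 -12.08   5.07] up -2.4 n 7.42 grasp s,y,n [-0.0424 -0.0474  0.0214] rot [-0.904  0.18   1.291] [-0.54  0.84  2.22  2.63  0.61 -1.49] 0.011239263536140073 25.2 mom [-1.44  0.8  -1.16]
```

Emit:
drive_tool(
  plan=[
    [[0.03,0,-0.05,0,0,0],[0.03,0,-0.05,0,0,0],[0,0,0,0,0,0]],
  ],
)

```text
time: 25.58
position: [0.4402, -0.0942, 0.1699]
tool_rot: [0.941, -0.046, 0.334, 0.011]
ft_force: [-7.1, -12.2, 4.7]
grip_width: 0.0105
```

```bash
python3 st.py
```

```text
[ -7.07 -12.23   4.67] up -2.65 n 7.1 grasp s,y,n [-0.0422 -0.0475  0.0186] rot [-0.904  0.181  1.291] [-0.54  0.84  2.22  2.64  0.61 -1.5 ] 0.01053884257587171 25.575 mom [-1.44  0.76 -1.26]
```

Emit:
drive_tool(
  plan=[
    [[-0.01,-0.08,0.05,0,0,0],[0,0,0,0,0,0]],
  ],
)

```text
time: 25.82
position: [0.4398, -0.0954, 0.1707]
tool_rot: [0.942, -0.044, 0.334, 0.011]
ft_force: [-1.8, -7.6, -0.3]
grip_width: 0.0109
```

Emit:
drive_tool(
  plan=[
    [[0,0,0,0,0,0],[0,0,0,0,0,0],[0,0,0,0,0,0],[0,0,0,0,0,0]],
  ],
  grip=0.5,
)

```text
time: 26.32
position: [0.4398, -0.0935, 0.1708]
tool_rot: [0.942, -0.041, 0.334, 0.009]
ft_force: [0.5, 0.3, 0.3]
grip_width: 0.0403
```

```bash
python3 st.py;python3 - <<'E'
from plan import *
im=camera("scene"); crop(im,205,190,285,250,10,"pics/m4.png")
print(cur()[1].apply([0,0,1]).round(3))
E
```

```text
[0.49 0.32 0.32] up 0.56 n 0.03 grasp s,y,n [-0.0421 -0.0456  0.0196] rot [-0.904  0.175  1.281] [-0.54  0.84  2.22  2.62  0.61 -1.49] 0.04030497734168328 26.325 mom [ 0.05  0.37 -0.04]
[ 0.628 -0.045 -0.777]
```

View pics/m4.png

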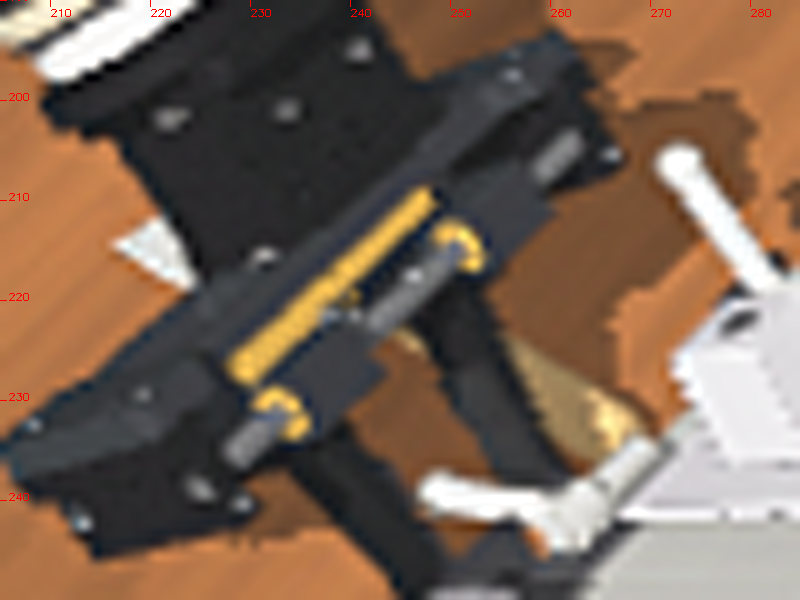

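Emit:
drive_tool(
  plan=[
    [[-0.15,0.01,0.2,0,0,0],[-0.45,0.03,0.6,0,0,0],[-0.45,0.03,0.6,0,0,0],[-0.45,0.03,0.6,0,0,0],[-0.2,0,0.9,0,0,0],[0,0,1,0,0,0],[0,0,1,0,0,0],[0,0,1,0,0,0]],
  ],
)

```text
time: 27.38
position: [0.3958, -0.0907, 0.3198]
tool_rot: [0.942, -0.042, 0.334, 0.01]
ft_force: [0.1, 0.5, -0.2]
grip_width: 0.0435
```

```bash
python3 st.py;python3 - <<'E'
from plan import *
for n,(b,k) in {"scene":((205,190,315,270),7),"top":((250,140,350,200),8)}.items():
    im=camera(n); crop(im,*b,k,f"pics/n1_{n}.png")
E
```

```text
[ 0.13  0.53 -0.17] up -0.02 n -0.19 grasp s,y,n [-0.0019 -0.0468  0.1696] rot [-0.904  0.175  1.283] [-0.6   0.4   2.26  1.93  0.35 -0.79] 0.043539662357024576 27.375 mom [0.11 0.46 0.01]
```

View pics/n1_scene.png

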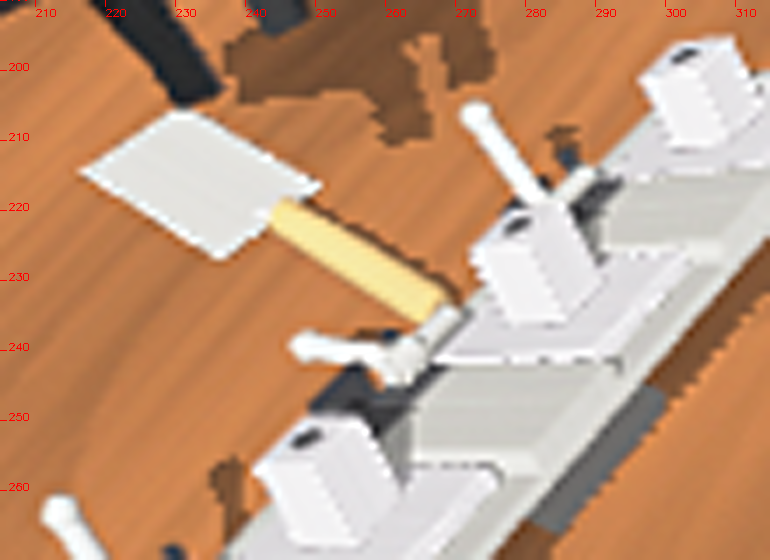

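View pics/n1_top.png

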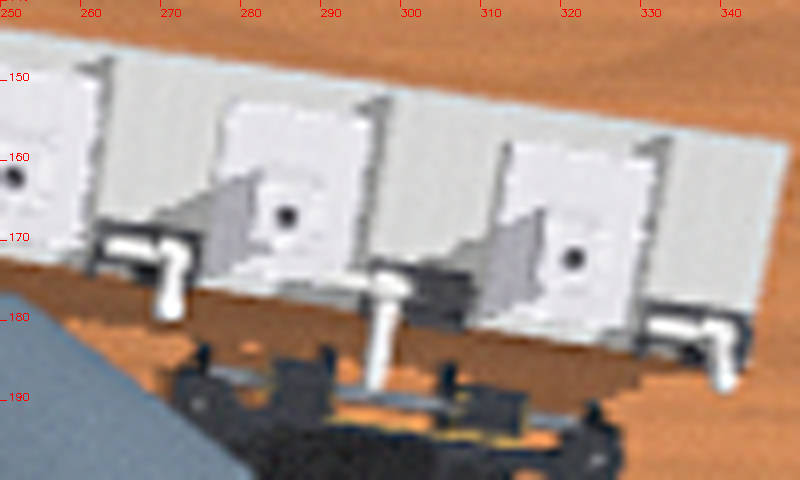

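```bash
python3 - <<'E'
from plan import *
js,bs=raw((402,362),7,(205,190)),raw((303,345),7,(205,190)); jt,bt=raw((391,285),8,(250,140)),raw((375,386),8,(250,140))
J,_=tri(js,jt);B,e=tri(bs,bt); j,b=inv(J),inv(B); print(j.round(4),b.round(4),e,"angle",np.arctan2(j[0]-b[0],b[2]-j[2]),"len",np.linalg.norm(j-b))
def f(v):
    A=w(.008+v[2],v[1],.02); Bq=w(.008+v[2]-.0495*np.sin(v[0]),v[1],.02+.0495*np.cos(v[0]))
    return np.r_[proj("scene",A)[0]-js,proj("top",A)[0]-jt,proj("scene",Bq)[0]-bs,proj("top",Bq)[0]-bt]
r=least_squares(f,[1.3,-.05,0]); print(r.x.round(3),f(r.x).round(1)); print("was y",-.082+X[11])
E
```

```text
[ 0.0064 -0.0518  0.0188] [-0.0422 -0.0524  0.029 ] 0.18005301393048967 angle 1.3639132697435965 len 0.04965541899802932
[ 1.386e+00 -5.200e-02 -1.000e-03] [-0.2 -0.2  0.1 -0.1  0.2 -0.1  0.1  0.1]
was y -0.07603917558226769
```

```bash
python3 - <<'E'
from plan import *
a=cv2.imread("pics/scene0_raw.png"); im=camera("scene"); cv2.imwrite("pics/final_s.png",cv2.resize(im[:,:,::-1],(800,600)))
t=camera("top"); cv2.imwrite("pics/final_t.png",cv2.resize(t[:,:,::-1],(800,600)))
E
```

```text
(no output)
```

View pics/final_s.png

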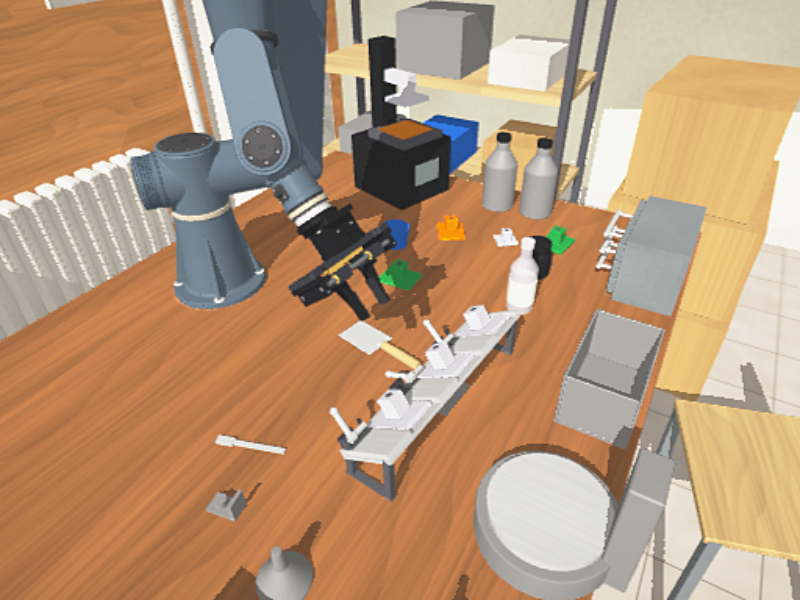

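View pics/final_t.png

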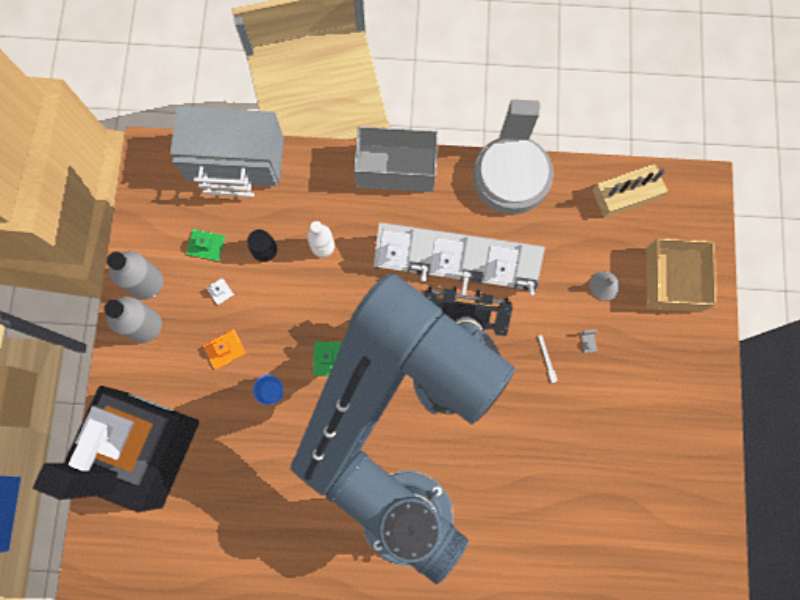

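```bash
python3 - <<'E'
from rig import robot
print(robot.hand_in()); print(robot.get_obs()["time"])
E
```

```text
the job is handed in; nothing more can be done
None
the job is handed in; nothing more can be done
```

The big build plate is in the empty middle bay (bay 2), flat on the bed and against the ledge, with its block outward. Bolt 2 is across and its handle is down. I handed the job in at about 27.5 s of the 54 s; no verdict was reported.

- **Plate:** I pushed it down the slope until the ledge pushed back with about 6.5 N. After release, the camera puts its centre 41 mm up the slope, against about 42.5 mm for the two plates already there. The arm's own reading at ledge contact was 37.5 mm. That 3–4 mm disagreement is probably calibration error in my rack pose.
- **Bolt:** I slid it until it met a hard stop of about 13 N, against 1.5 N of drag. The camera shows the slide at about 30 mm, give or take 2 mm, where the full travel is 32 mm. I rely on the stop, and on the handle passing the lug, as evidence that it is fully across. The travel I saw was only 24–27 mm, because the bolt seemed to start about 6 mm out.
- **Handle:** I pressed it down until the grip slipped on the ball at about 7 N. The camera then measured about 1.39 rad, against 1.4 fully down.
- **Everything else:** the last pictures show the other two plates, the other two bolts and the bystanders where they were. The gripper is open and touching nothing.

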